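# Put the jar away behind the sliding glass door and prove the latch

### The job

Put the amber jar that stands in the stockpot away inside the glass cabinet, upright on its floor, and leave everything else on the bench where it is. Then slide the glass door shut until its spring latch catches, and give the door pull a firm tug in the opening direction to make sure it holds: if the door gives, press it home again and tug again. Leave the door shut and latched.

Things in the scene. Friction and masses are not known exactly. Their poses are not given: they have to be found in the camera images.
- jar_mid (a point): centre of the jar (half-way up). Amber glass jar with white cap and paper label, standing on the pot's floor; 56 mm in diameter up to 60 mm above its underside, then a shoulder and a 50 mm cap, 90 mm tall; 0.22 to 0.45 kg
- pot_rim (a point): centre of the mouth of the steel stockpot, 185 mm above the bench. Fixed. 236 mm in diameter inside, 244 mm outside, inner floor 181 mm below this point, so the jar, near its middle, is 91 mm below the rim: a gripper has to go in and come out upright. Two loop handles stand 35 mm out, 30 mm below the rim
- case: fixed glass bench cabinet, stainless frame, glass roof, ends and back; origin under its centre, x points away from its front, y along it. 260 mm deep (front face x = -0.130), 660 mm wide, 260 mm tall; inside 220 mm high. A fixed pane closes the front from y = 0 to 0.32, an empty glass shelf behind it. In front of the bay point the bench is free, 50 mm to either side and 200 mm out from the face
- bay (a point): point on the cabinet's floor, 20 mm above the bench, behind the door opening; x into the cabinet, y along its front, z up. Front face at x = -0.070, door's inner face x = -0.060, back pane x = 0.179. The opening runs from y = -0.149 (jamb post) to the door's leading edge, y = joint - 0.159. Under the roof there is room only for a gripper slanting in from the front
- door (a joint): sliding glass door: metres open, 0 shut to 0.28 fully open; slides along the bay's y, opening to +y, with about 1 N. At about 0.017 its stud meets the latch bolt; from there it takes 7 to 20 N, differing from cabinet to cabinet, until near 0.005 the bolt snaps behind the stud; let go sooner, it is pushed back. Caught, it has 3 mm of play (0 to 0.003) and holds against 25 N
- pull (a point): grip point on the door's pull, moving with the door: upright steel bar 12 mm in diameter, from 126 mm below this point to 15 mm above it; 40 mm below the cabinet's top, 30 mm in front of its front face, 54 mm to the +y side of the door's leading edge; upper stand-off 35 mm below this point. Bay's axes
- bolt_tip (a point): tip of the latch's spring bolt, a steel nose under the dark latch case on the jamb post, in front of the door at the -y end of its opening. The latch case stands 32 mm out from the front face, from 90 to 137 mm above the bench, and covers the opening up to y = -0.113 of the bay. The bolt lifts up to 7 mm as the stud passes and drops behind it
- plate: white ceramic plate, 210 mm in diameter, 22 mm high, origin under its centre; to be left alone
- pitcher: blue plastic pitcher, 124 mm in diameter, 190 mm high, handle to its +y side, origin under its centre; to be left alone
- ladle: aluminium ladle, origin under its 90 mm bowl (40 mm high), the handle reaches 279 mm to its -x side; to be left alone
- spoon: bamboo spoon, 255 mm long along its x axis (-160 to +95 mm), 11 mm high; to be left alone
- whisk: steel whisk, 275 mm long along its x axis (-150 to +125 mm), 60 mm high; to be left alone
- ramekin: white ceramic ramekin, 72 mm in diameter, 42 mm high, origin under its centre; to be left alone

How it is judged (in metres and radians):
On the way, in this order (a step that is already met when the one before it is completed fails the run):
1. the jar stands upright inside the cabinet, let go (x of jar_mid in the frame of bay between -0.03 and 0.16 m and y of jar_mid in the frame of bay between -0.13 and 0.45 m and z of jar_mid in the frame of bay below 0.0505 m and angle between jar_mid's own z axis and vertical below 0.1 rad and contact force between the fingers and jar below 0.1 N), for 0.2 s.
2. the door is shut and the latch's bolt has dropped behind its stud (less than 5 mm open, the bolt not pressed) (value of joint door below 0.005 m and contact force between bolt and door below 1 N), for 0.05 s.
3. the shut door is tugged in the opening direction with at least 4 N and the bolt holds it (contact force between bolt and door above 4 N and value of joint door below 0.005 m), for 0.05 s.
At the end, for the whole second after the job is handed in: The jar stands at rest, upright within 0.1 rad, on the cabinet's floor behind the door, and the door is less than 5 mm open, held by its latch (x of jar_mid in the frame of bay between -0.03 and 0.16 m and y of jar_mid in the frame of bay between -0.13 and 0.45 m and z of jar_mid in the frame of bay below 0.0505 m and angle between jar_mid's own z axis and vertical below 0.1 rad and linear speed of jar below 0.02 m/s and value of joint door below 0.005 m); the robot touches nothing.
It fails at once if the jar is tipped over (more than 1 rad) (angle between jar_mid's own z axis and vertical above 1 rad).
It fails at once if a bystander (plate, pitcher, ladle, spoon, whisk, ramekin) is moved by more than 40 mm (distance of any of plate, pitcher, ladle, spoon, whisk, ramekin from where it was at the start of the episode above 0.04 m).
It also fails if it takes over 72 s, if anything falls off the work surface, if the arm or the gripper's body presses on something with over 40 N, if the wrist force passes 120 N, or if a joint passes its speed limit or range.

### The arm

A 6-joint arm with a two-finger parallel gripper is mounted at the origin on the work surface. World frame = base frame: x ahead of the robot, y to its left, z up, the work surface at z = 0. Lengths are in mm, angles in rad, forces in N, time in s.
With the tool pointing down it reaches from about 350 to 975 mm from the base axis. Payload 7.1 kg.
Tool frame: the origin (TCP) lies at the very end of the fingers, on their centre line; the grasp point (between the pads) lies 19 mm behind it (ctrl.grasp_offset is the distance from the TCP to the grasp point, in mm); z points along the fingers, y is the line along which they close (so a half turn about z gives the same grasp; the last joint's range is limited). The gripper opens to 88 mm and grips with 3 to 60 N. Pads are 20 mm wide; open, the fingers measure 115 mm over their backs; the gripper's body (75 mm by 178 mm) begins 61 mm behind the grasp point.
Start: joints at [1.132, 0.423, 1.63, -0, 1.089, -0.019], TCP at [254.704, 570.728, 222.675] pointing down, gripper open.
Joint ranges: [-3, 3], [-0.9, 2.11], [0.09, 2.58], [-1.31, 4.45], [0.11, 2.69], [-2.54, 2.54]. Speed limits (rad/s): [2.39, 2.39, 3.01, 3.14, 3.14, 3.14].

### API

Orientations are given as a rotation vector (axis times angle).
In Python, from workcell import ctrl, viewer, ticket, models gives the robot as it stands.
- The arm moves only by the tool play_rows, never from a script. Its arguments are lists of equal length, an entry for each row: "dp": the shift along the world's x, y, z in mm, a list of three; "yaw": the turn about the world's z in degrees. In form: {"dp": [[tx, ty, tz], ...], "yaw": [yaw, ...]}. A call has 1 to 8 rows; each row shifts and turns the commanded pose from where the row before left it; what a row does not reach is not made up. A row lasts 1/12 s, in which the tool goes at most 41.7 mm and 7.16 degrees, less where a joint would pass 70% of its speed; a pose out of reach is approached as far as the arm can. A call is refused whole if a number of a shift passes 41.7 or a number of a turn 7.16, either way. A call with a gripper value outside its range is refused whole. "gripper" is the closure, from 0 (fully open) to 1 (shut), set as the call begins (left out, the last holds). The fingers move at their own pace and stop on an object; the grip force is fixed at half the most. Time passes only in rows, so rows that do not move let the fingers close. It gives the time, the measured TCP pose, the force, the opening and the grip force at its end, in the units of the state.
- ctrl.get_obs(): the state, without advancing time (a new reading comes with each control period).
- viewer.get_image(name): name is "scene" or "top"; returns a dict with "pixels" (420x560x3 uint8, red, green, blue), "range_z" (420x560 float32, mm along the optical axis (not along the pixel's ray), 0 where there is no reading), "fx", "fy", "cx", "cy" (pixels), "dist_coeffs" ([k1, k2, p1, p2, k3] as OpenCV has them; the pictures are not rectified), "T" (4x4, takes a point from camera to world coordinates). Camera axes: x right, y up, looking along -z (the intrinsics and any distortion apply to the point x, -y, -z); pixel columns grow to the right and rows downward; lengths in mm; the calibration is good to about 2 mm. A picture is of the moment at which its call begins.
- ticket.close_job(): hands the job in; it is judged then, once.
Trained networks look in a picture, given as the dict that the camera call returned (one of the last four; its "shot" number tells which), for a name from the list of things; names that differ only in an ending like _2 or _b are one class to them, and where a whole thing is asked for, a point or a joint stands for the part that bears it (a point fixed in the world has none). Each returns a list of dicts, best first, with "conf" (0 to 1); they miss things now and then, are a little off and sometimes report something else, mostly with a low value. They report only what shows in the picture. A call takes as long as a camera call.
- models.look_for(picture, name): "bbox" ([centre column, centre row, width, height] in pixels, round what is visible of it).
- models.landmark_of(picture, name): "location" ([column, row] in pixels: a listed point, or the origin of a listed thing).
The state is a dict: "t": time; "qpos": joint angles; "qvel": joint speeds; "joint_torque": joint torques, N m; "ee_pos": TCP position; "orientation": TCP orientation; "ft_force": force on the tool from outside, world axes, zero at the start; "moment": the same for the moment, N m; "width": finger opening in mm; "grasp_force": force on a finger pad.
Only numpy, scipy, OpenCV 4.12 (cv2) and the standard library are available. Lean on these libraries where they do the work, as an engineer would, in place of code of your own. Each camera call takes 0.05 s, during which the arm holds its last target. There are 200 camera calls.

## Working session

There is one attempt and no reset: what is moved stays moved. The work goes in short steps, Python scripts to look and compute and a tool call to move; the robot and the scene stay as the last step left them, time stands still between calls to the robot, and variables do not carry over. Pictures are saved under pics/ and viewed, at most 10 in all, crops included, and the job is handed in when it is done.

Besides the shell and the picture viewer there is one more tool, called after ">>>" as name([rows], argument=value, ...), one row to a line, values as JSON. play_rows: Moves the arm, as the interface text tells. Its arguments: {"type":"object","properties":{"dp":{"type":"array"},"yaw":{"type":"array"},"gripper":{"type":"number"}},"required":["dp","yaw"]}

```bash
mkdir -p pics; ls; cat > h.py <<'E'
import numpy as np, cv2
from workcell import ctrl, viewer, ticket, models
def ray(im,uv):
    K=np.array([[im["fx"],0,im["cx"]],[0,im["fy"],im["cy"]],[0,0,1]])
    p=cv2.undistortPoints(np.array([[uv]],float),K,np.array(im["dist_coeffs"],float))[0,0]
    T=np.array(im["T"]); d=T[:3,:3]@np.array([p[0],-p[1],-1.0])
    return T[:3,3],d
def tri(a,b):
    (o1,d1),(o2,d2)=a,b
    s=np.linalg.lstsq(np.stack([d1,-d2],1),o2-o1,rcond=None)[0]
    p,q=o1+s[0]*d1,o2+s[1]*d2
    return (p+q)/2,np.linalg.norm(p-q)
def atz(r,z):
    o,d=r; return o+d*(z-o[2])/d[2]
def proj(im,P):
    K=np.array([[im["fx"],0,im["cx"]],[0,im["fy"],im["cy"]],[0,0,1]])
    T=np.linalg.inv(np.array(im["T"])); p=T[:3,:3]@np.array(P,float)+T[:3,3]
    p=p*[1,-1,-1]
    return cv2.projectPoints(p[None],np.zeros(3),np.zeros(3),K,np.array(im["dist_coeffs"],float))[0][0,0]
def save(im,n): cv2.imwrite("pics/"+n,im["pixels"][:,:,::-1])
E
python3 - <<'E'
from h import *
np.set_printoptions(precision=1,suppress=True)
I={n:viewer.get_image(n) for n in("scene","top")}
for n in I: save(I[n],n+"1.png"); print(n,np.array(I[n]["T"])[:3,3])
for t in ["jar_mid","pot_rim","case","bay","door","pull","bolt_tip","plate","pitcher","ladle","spoon","whisk","ramekin"]:
    r={}
    for n in I:
        try:
            L=models.landmark_of(I[n],t)
            print(t,n,[(np.round(l["location"]),round(l["conf"],2)) for l in L[:2]])
            if L: r[n]=ray(I[n],L[0]["location"])
        except Exception as e: print(t,n,e)
    if len(r)==2: print("   ",*tri(r["scene"],r["top"]))
o=ctrl.get_obs();print(o)
E
```

```text
pics
scene [ 242.8 -657.5 1230.6]
top [ 341.1   58.7 1985.6]
jar_mid scene [(array([356., 397.]), 0.91)]
jar_mid top [(array([410., 223.]), 0.7)]
    [ 495.3 -438.3   53.1] 8.84873268713672
pot_rim scene [(array([362., 380.]), 0.85)]
pot_rim top [(array([421., 220.]), 0.81)]
    [ 492.6 -438.6  192. ] 2.7173914524089984
case scene [(array([333., 180.]), 0.95)]
case top []
bay scene [(array([342., 225.]), 0.69)]
bay top [(array([288., 174.]), 0.58)]
    [669.4  20.9  18.8] 12.82600258598012
door scene it knows: bay, bolt_tip, case, jar_mid, ladle, pitcher, plate, pot_rim, pull, ramekin, spoon, whisk
door top it knows: bay, bolt_tip, case, jar_mid, ladle, pitcher, plate, pot_rim, pull, ramekin, spoon, whisk
pull scene [(array([291., 148.]), 0.83), (array([339., 224.]), 0.29)]
pull top [(array([246., 198.]), 0.76)]
    [554.6 164.2 239.2] 1.9634299909119424
bolt_tip scene []
bolt_tip top []
plate scene [(array([232., 163.]), 0.62)]
plate top [(array([199., 237.]), 0.71)]
    [430.4 353.8  12.4] 8.329348243934087
pitcher scene [(array([226., 121.]), 0.95)]
pitcher top [(array([148., 232.
[... 297 characters left out ...]
y([250., 241.]), 0.68)]
    [419.3 161.9   4.6] 0.7905671421830089
whisk scene [(array([235., 357.]), 0.58)]
whisk top [(array([357., 280.]), 0.55)]
    [ 271.2 -243.9   -1.2] 10.54574213508137
ramekin scene [(array([189., 187.]), 0.96)]
ramekin top [(array([208., 280.]), 0.57)]
    [275.  318.2  -1.5] 1.9159877955177211
{'t': 1.3, 'qpos': array([ 1.1,  0.4,  1.6,  0. ,  1.1, -0. ]), 'qvel': array([-0., -0.,  0.,  0., -0.,  0.]), 'joint_torque': array([ -0. , -54.5, -27.4,   0.1,   0. ,  -0. ]), 'ee_pos': array([254.7, 570.7, 222.7]), 'orientation': array([-0.7, -3.1,  0. ]), 'ft_force': array([-0.2,  0.4, -0.3]), 'moment': array([0., 0., 0.]), 'grasp_force': 0.0, 'width': 87.73653147603083}
```

View pics/scene1.png

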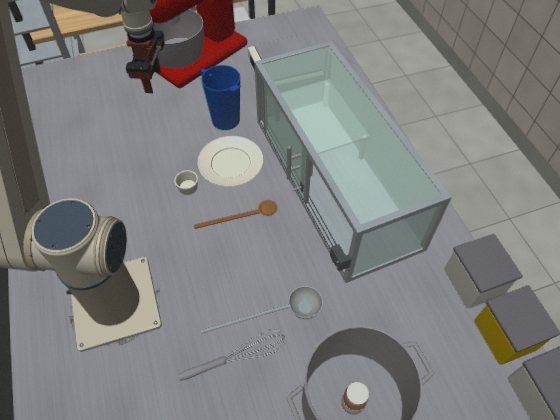

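View pics/top1.png

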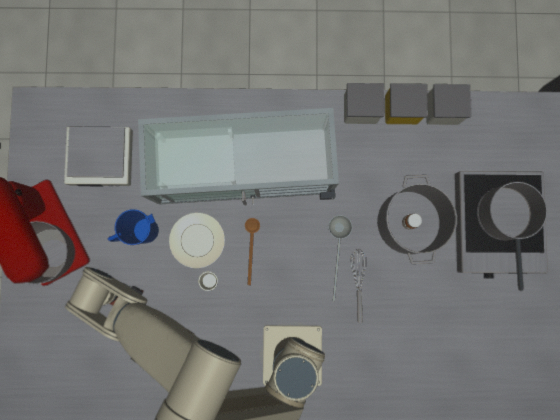

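The scene view shows the jar's cap at about (357,393) in the pot at (362,385). The cabinet front runs from (262,130) to (348,270), with the pull near (290,160) and the latch at (340,258). The top view agrees: cap (414,220), pot (413,219), cabinet x 140–337. Next I'll use the depth data to get exact poses.

```bash
cat >> h.py <<'E'
def cloud(im):
    h,w=im["range_z"].shape
    K=np.array([[im["fx"],0,im["cx"]],[0,im["fy"],im["cy"]],[0,0,1]])
    v,u=np.mgrid[:h,:w]
    p=cv2.undistortPoints(np.stack([u,v],-1).reshape(-1,1,2).astype(float),K,np.array(im["dist_coeffs"],float))[:,0]
    z=im["range_z"].reshape(-1).astype(float); T=np.array(im["T"])
    P=np.c_[p[:,0]*z,-p[:,1]*z,-z]@T[:3,:3].T+T[:3,3]
    P[z==0]=np.nan
    return P
E
python3 - <<'E'
from h import *
np.set_printoptions(precision=1,suppress=True)
for n in("scene","top"):
    im=viewer.get_image(n); P=cloud(im)
    def sel(x0,x1,y0,y1,z0,z1):
        with np.errstate(invalid='ignore'):
            return P[(P[:,0]>x0)&(P[:,0]<x1)&(P[:,1]>y0)&(P[:,1]<y1)&(P[:,2]>z0)&(P[:,2]<z1)]
    c=sel(450,1000,-250,700,254,266)
    print(n,"case top",len(c),np.median(c[:,2])); r=cv2.minAreaRect(c[:,:2].astype(np.float32)); print(r,cv2.boxPoints(r))
    a=sel(380,620,-560,-320,80,105); print("cap",len(a),np.median(a,0),a.min(0),a.max(0))
    b=sel(340,640,-590,-300,178,192); 
    A=np.c_[2*b[:,:2],np.ones(len(b))]; s=np.linalg.lstsq(A,(b[:,:2]**2).sum(1),rcond=None)[0]
    print("rim",len(b),s[:2],np.sqrt(s[2]+s[0]**2+s[1]**2))
    d=sel(500,600,0,260,190,252); print("pullpts",len(d),d[::max(1,len(d)//12)])
    j=models.landmark_of(im,"jar_mid"); print([atz(ray(im,l["location"]),49) for l in j])
    L=models.look_for(im,"bolt_tip"); print([(l["bbox"],l["conf"]) for l in L[:2]])
E
```

```text
scene case top 17024 258.4768125330468
((711.6151123046875, 196.171142578125), (266.7108154296875, 667.0000610351562), 3.9473605155944824) [[ 555.6  519.7]
 [ 601.5 -145.7]
 [ 867.6 -127.4]
 [ 821.7  538.1]]
cap 930 [ 511.1 -428.8   92.9] [ 382.2 -529.    80. ] [ 616.6 -320.4  104.9]
rim 808 [ 498.2 -439.9] 119.80833485591414
pullpts 411 [[578.3 258.6 247.6]
 [582.1 251.  210.1]
 [580.3 199.4 246.6]
 [584.7 216.7 207.3]
 [584.5 185.4 223.8]
 [588.5 172.8 223.5]
 [555.2 175.8 220.3]
 [586.5 132.2 247.8]
 [573.6 177.  191.5]
 [589.3 130.  229.1]
 [589.1  96.  251. ]
 [590.4  77.5 247.5]
 [595.1   1.9 251.2]]
[array([ 499.2, -441.1,   49. ]), array([271.9, 278.6,  49. ])]
[([234.7, 212.8, 85.6, 31.5], 0.26)]
top case top 12128 259.09964708531743
((712.2670288085938, 193.9271240234375), (262.62652587890625, 662.10205078125), 4.08992862701416) [[ 557.7  514.8]
 [ 604.9 -145.6]
 [ 866.9 -126.9]
 [ 819.6  533.5]]
cap 389 [ 500.2 -449.8   93.6] [ 382.  -559.8   80. ] [ 616.9 -320.1  105. ]
rim 357 [ 498.5 -441.5] 120.11951164233238
pullpts 110 [[599.3 127.1 248.7]
 [594.6  19.5 240.8]
 [585.4 187.3 247.6]
 [592.1 125.3 203.9]
 [582.6 184.2 243.7]
 [588.6 156.2 202.4]
 [588.5 125.2 204.9]
 [583.7 234.7 207.9]
 [585.5 204.7 197. ]
 [582.  256.8 193.4]
 [575.9 173.9 192.3]
 [553.6 177.8 232.4]
 [549.2 172.3 212.2]]
[array([ 485. , -429.5,   49. ])]
[([238.6, 157.2, 204.4, 97.7], 0.36)]
```

```bash
python3 - <<'E'
from h import *
np.set_printoptions(precision=1,suppress=True)
for n in("scene","top"):
    im=viewer.get_image(n); P=cloud(im); c=im["pixels"].reshape(-1,3)
    with np.errstate(invalid='ignore'):
        m=(np.hypot(P[:,0]-498,P[:,1]+441)<100)&(abs(P[:,2]-94)<8)&(c.min(1)>0)
    q=P[m]; r,cc=cv2.minEnclosingCircle(q[:,:2].astype(np.float32)); print(n,len(q),np.median(q,0),q.min(0),q.max(0),r,cc)
    # latch: dark points in front of the face near jamb
    x=np.array([.9976,.0698]);y=np.array([-.0698,.9976]); R=P[:,:2]-[712,195]; cx,cy=R@x,R@y
    with np.errstate(invalid='ignore'):
        m=(cx<-133)&(cx>-175)&(abs(cy)<340)&(P[:,2]>70)&(P[:,2]<245)
        d=(c.max(1)<70)&m&(cy<-200)
    print("latch",d.sum(),cx[d].min() if d.any() else 0,cx[d].max() if d.any() else 0, np.percentile(cy[d],[2,98]) if d.any() else 0,np.percentile(P[d,2],[2,98]) if d.any() else 0)
    m=m&(cx<-150)&(cy>-200); print("pull",m.sum(),np.median(cx[m]),np.percentile(cy[m],[5,50,95]),np.percentile(P[m,2],[5,95]))
E
```

```text
scene 411 [ 497.4 -441.    92.9] [ 472.8 -465.    86.5] [ 522.4 -416.    98.8] (497.34033203125, -440.2778015136719) 25.167383193969727
latch 156 -163.0344000789027 -133.82647462469018 [-331.5 -281.1] [ 95.4 135.5]
pull 155 -161.4880357133562 [-14.   -9.6  -4.9] [102.5 234.1]
top 130 [ 498.4 -440.1   94. ] [ 476.4 -467.4   86.5] [ 520.9 -416.2  101.5] (498.0442199707031, -442.0606994628906) 26.055469512939453
latch 38 -162.57588006832785 -133.6724057308788 [-326.3 -279.6] [117.9 143.5]
pull 32 -162.28989869172347 [-36.2  -9.8  -3.1] [ 75.7 237.4]
```

>>> play_rows([
  [0, 0, 40],
  [0, 0, 40],
  [0, 0, 40],
  [0, 0, 30],
  [0, 0, 0],
], yaw=[0, 0, 0, 0, 0], gripper=0)

```text
t: 2.12
ee_pos: [255.9, 573.4, 380.6]
orientation: [0.654, 3.07, 0.019]
ft_force: [0.6, 0.6, 0.4]
width: 87.8
grasp_force: 0.0
```

The depth data gives consistent heights: cap top at 93 mm (expected 94), case top at 259 mm, rim radius 120 mm. The jar is at (498,-441). The case is centred at (712,195) with about 4° of yaw, and the bay is near (664,25). I'm moving to the pot.

>>> play_rows([
  [16, -36, 0],
  [16, -36, 0],
  [16, -36, 0],
  [16, -36, 0],
  [16, -36, 0],
  [16, -36, 0],
  [16, -36, 0],
  [16, -36, 0],
], yaw=[0, 0, 0, 0, 0, 0, 0, 0])

```text
t: 2.78
ee_pos: [382.8, 280.9, 372.3]
orientation: [-0.654, -3.073, 0.0]
ft_force: [0.7, 0.8, -0.6]
width: 87.9
grasp_force: 0.0
```

>>> play_rows([
  [16, -36, 0],
  [16, -36, 0],
  [16, -36, 0],
  [16, -36, 0],
  [16, -36, 0],
  [16, -36, 0],
  [2, -40, 0],
  [2, -40, 0],
], yaw=[0, 0, 0, 0, 0, 0, 0, 0])

```text
t: 3.45
ee_pos: [482.8, -15.2, 372.2]
orientation: [-0.654, -3.072, 0.0]
ft_force: [0.0, 0.5, -0.8]
width: 87.5
grasp_force: 0.0
```

>>> play_rows([
  [2, -40, 0],
  [2, -40, 0],
  [2, -40, 0],
  [2, -40, 0],
  [2, -40, 0],
  [2, -40, 0],
  [2, -40, 0],
  [2, -40, 0],
], yaw=[0, 0, 0, 0, 0, 0, 0, 0])

```text
t: 4.12
ee_pos: [498.2, -335.3, 372.2]
orientation: [-0.655, -3.072, -0.0]
ft_force: [0.4, -0.0, -0.4]
width: 87.7
grasp_force: 0.0
```

>>> play_rows([
  [0, -38, 0],
  [0, -38, 0],
  [0, -29, 0],
  [0, 0, 0],
  [0, 0, 0],
], yaw=[0, 0, 0, 0, 0])

```text
t: 4.53
ee_pos: [498.0, -439.3, 371.3]
orientation: [-0.658, -3.07, -0.002]
ft_force: [-0.1, 0.6, -1.4]
width: 88.0
grasp_force: 0.0
```

```bash
python3 - <<'E'
from h import *
o=ctrl.get_obs(); print(o["ee_pos"],o["qpos"],o["orientation"])
E
```

```text
[ 498.04244076 -439.28124209  371.29048705] [-7.40806155e-01  3.62357578e-01  1.37753758e+00  2.09244647e-04
  1.40352938e+00 -1.88948860e+00] [-6.57887599e-01 -3.07042506e+00 -1.73287007e-03]
```

>>> play_rows([
  [0, 0, -38],
  [0, 0, -38],
  [0, 0, -38],
  [0, 0, -38],
  [0, 0, -38],
  [0, 0, -38],
  [0, 0, -38],
  [0, 0, 0],
], yaw=[0, 0, 0, 0, 0, 0, 0, 0])

```text
t: 5.2
ee_pos: [495.0, -432.9, 99.2]
orientation: [-0.65, -3.062, -0.011]
ft_force: [-2.0, 1.6, -0.5]
width: 88.0
grasp_force: 0.0
```

>>> play_rows([
  [0, 0, -25],
  [0, 0, -25],
  [0, 0, -20],
  [0, 0, 0],
  [0, 0, 0],
], yaw=[0, 0, 0, 0, 0])

```text
t: 5.62
ee_pos: [499.1, -437.6, 37.9]
orientation: [-0.653, -3.073, -0.0]
ft_force: [-0.6, -0.2, 0.7]
width: 87.9
grasp_force: 0.0
```

>>> play_rows([
  [0, 0, 0],
  [0, 0, 0],
  [0, 0, 0],
  [0, 0, 0],
  [0, 0, 0],
  [0, 0, 0],
], yaw=[0, 0, 0, 0, 0, 0], gripper=1)

```text
t: 6.12
ee_pos: [499.1, -439.2, 37.7]
orientation: [0.654, 3.071, -0.002]
ft_force: [-0.6, -1.7, 5.6]
width: 55.1
grasp_force: 30.0
```

>>> play_rows([
  [0, 0, 20],
  [0, 0, 36],
  [0, 0, 36],
  [0, 0, 36],
  [0, 0, 36],
  [0, 0, 36],
  [0, 0, 36],
  [0, 0, 10],
], yaw=[0, 0, 0, 0, 0, 0, 0, 0])

```text
t: 6.78
ee_pos: [500.3, -439.6, 288.6]
orientation: [0.653, 3.066, -0.006]
ft_force: [1.0, -0.7, -1.0]
width: 55.7
grasp_force: 30.0
```

>>> play_rows([
  [0, 10, 0],
  [0, 25, 0],
  [0, 36, 0],
  [0, 36, 0],
  [0, 36, 0],
  [0, 36, 0],
  [0, 36, 0],
  [0, 36, 0],
], yaw=[0, 0, 0, 3.5, 3.5, 3.5, 3.5, 3.5])

```text
t: 7.45
ee_pos: [496.4, -184.3, 279.4]
orientation: [-0.175, -3.132, -0.003]
ft_force: [0.7, 0.3, -3.6]
width: 55.2
grasp_force: 30.0
```

>>> play_rows([
  [0, 36, 0],
  [0, 36, 0],
  [0, 36, 0],
  [0, 36, 0],
  [0, 30, 0],
  [0, 15, 0],
  [0, 6, 0],
  [0, 0, 0],
], yaw=[3.5, 3.5, 3.5, 0, 0, 0, 0, 0])

```text
t: 8.12
ee_pos: [497.0, 9.1, 280.4]
orientation: [0.112, -3.135, -0.001]
ft_force: [0.1, 0.0, -3.2]
width: 55.4
grasp_force: 30.0
```

>>> play_rows([
  [0, 0, -36],
  [0, 0, -36],
  [0, 0, -36],
  [0, 0, -36],
  [0, 0, -36],
  [0, 0, -30],
  [0, 0, -20],
  [0, 0, 0],
], yaw=[0, 0, 0, 0, 0, 0, 0, 0])

```text
t: 8.78
ee_pos: [494.7, 6.5, 48.1]
orientation: [0.106, -3.131, -0.0]
ft_force: [-1.4, -0.5, -2.5]
width: 55.6
grasp_force: 30.0
```

>>> play_rows([
  [0, 0, -8],
  [0, 0, -6],
  [0, 0, 0],
  [0, 0, 0],
], yaw=[0, 0, 0, 0])

```text
t: 9.12
ee_pos: [499.3, 7.5, 39.4]
orientation: [-0.108, 3.138, -0.0]
ft_force: [-0.2, 0.6, -3.6]
width: 55.3
grasp_force: 30.0
```

>>> play_rows([
  [0, 0, -3],
  [0, 0, -2],
  [0, 0, 0],
  [0, 0, 0],
], yaw=[0, 0, 0, 0])

```text
t: 9.45
ee_pos: [498.8, 7.8, 33.9]
orientation: [-0.108, 3.139, -0.0]
ft_force: [0.5, 0.1, -4.2]
width: 55.6
grasp_force: 30.0
```

>>> play_rows([
  [0, 0, -1],
  [0, 0, 0],
  [0, 0, 0],
], yaw=[0, 0, 0])

```text
t: 9.7
ee_pos: [498.9, 7.8, 33.7]
orientation: [-0.108, 3.139, -0.0]
ft_force: [-3.3, 0.4, 9.5]
width: 55.4
grasp_force: 30.0
```

>>> play_rows([
  [0, 0, 0],
  [0, 0, 0],
  [0, 0, 0],
  [0, 0, 0],
  [0, 0, 0],
], yaw=[0, 0, 0, 0, 0], gripper=0)

```text
t: 10.12
ee_pos: [498.8, 7.7, 32.6]
orientation: [-0.108, 3.14, -0.0]
ft_force: [-0.6, 0.4, -1.0]
width: 85.0
grasp_force: 0.0
```

>>> play_rows([
  [0, 0, 36],
  [0, 0, 36],
  [0, 0, 36],
  [0, 0, 36],
  [0, 0, 36],
  [0, 0, 36],
  [0, 0, 36],
  [0, 0, 36],
], yaw=[0, 0, 0, 0, 0, 0, 0, 0])

```text
t: 10.78
ee_pos: [498.2, 7.7, 322.5]
orientation: [-0.108, 3.14, -0.0]
ft_force: [0.4, -0.4, 0.0]
width: 88.1
grasp_force: 0.0
```

>>> play_rows([
  [38, 0, 12],
  [38, 0, 12],
  [38, 0, 12],
  [38, 0, 12],
  [38, 0, 12],
  [38, 0, 12],
  [38, 0, 12],
  [38, 0, 0],
], yaw=[0, 0, 0, 0, 0, 0, 0, 0])

```text
t: 11.45
ee_pos: [804.9, 7.7, 407.6]
orientation: [-0.108, 3.136, -0.0]
ft_force: [1.2, -0.8, 1.7]
width: 87.9
grasp_force: 0.0
```

>>> play_rows([
  [38, 0, 0],
  [38, 0, 0],
  [38, 0, 0],
  [38, 0, 0],
  [38, 0, 0],
  [38, 0, 0],
], yaw=[0, 0, 0, 0, 0, 0])

```text
t: 11.95
ee_pos: [978.7, 7.5, 387.2]
orientation: [-0.108, 3.122, -0.001]
ft_force: [-2.9, -0.4, 4.8]
width: 87.7
grasp_force: 0.0
```

```bash
python3 - <<'E'
from h import *
np.set_printoptions(precision=4,suppress=True)
o=ctrl.get_obs(); print(o["t"],o["ee_pos"],o["qpos"],o["orientation"]); print(cv2.Rodrigues(o["orientation"])[0][:,2])
im=viewer.get_image("scene"); P=cloud(im)
L=models.landmark_of(im,"jar_mid"); print([(atz(ray(im,l["location"]),45),l["conf"]) for l in L])
print(dir(ctrl),getattr(ctrl,'grasp_offset',None))
E
```

```text
11.95 [978.6942   7.4684 387.2224] [-0.0046  1.0809  0.0856  0.0004  1.9574 -1.6442] [-0.1076  3.1221 -0.0006]
[ 0.0177  0.0003 -0.9998]
[(array([505.2408,   5.7787,  45.    ]), 0.79)]
['Unreachable', '__class__', '__delattr__', '__dict__', '__dir__', '__doc__', '__eq__', '__format__', '__ge__', '__getattribute__', '__getstate__', '__gt__', '__hash__', '__init__', '__init_subclass__', '__le__', '__lt__', '__module__', '__ne__', '__new__', '__reduce__', '__reduce_ex__', '__repr__', '__setattr__', '__sizeof__', '__str__', '__subclasshook__', '__weakref__', 'get_obs', 'grasp_offset'] 18.700000000000003
```

>>> play_rows([
  [0, 0, 0],
  [0, 0, 0],
], yaw=[0, 0])

```text
t: 12.22
ee_pos: [979.0, 7.5, 396.1]
orientation: [-0.107, 3.11, -0.001]
ft_force: [-1.8, 0.3, 1.6]
width: 88.0
grasp_force: 0.0
```

```bash
cat > s.py <<'E'
from h import *
np.set_printoptions(precision=4,suppress=True)
o=ctrl.get_obs(); print(o["t"],o["ee_pos"],o["qpos"],o["orientation"]); print(cv2.Rodrigues(o["orientation"])[0])
E
python3 s.py
```

```text
12.2167 [978.9868   7.4553 396.0581] [-0.0046  1.0717  0.0861  0.0004  1.9538 -1.6442] [-0.1072  3.1097 -0.0013]
[[-0.9972 -0.0688  0.03  ]
 [-0.0688  0.9976  0.0002]
 [-0.03   -0.0019 -0.9995]]
```

>>> play_rows([
  [-38, 0, 0],
  [-38, 0, 0],
  [-20, 0, 0],
  [0, 0, 0],
  [0, 0, 0],
], yaw=[0, 0, 0, 0, 0])

```text
t: 12.63
ee_pos: [916.1, 7.5, 401.9]
orientation: [-0.107, 3.106, -0.002]
ft_force: [0.8, -0.1, -0.1]
width: 88.0
grasp_force: 0.0
```

```bash
python3 s.py
```

```text
12.6333 [916.0674   7.5103 401.8737] [-0.0049  0.8283  0.547   0.0003  1.7327 -1.6446] [-0.1071  3.1061 -0.0016]
[[-0.9971 -0.0689  0.0337]
 [-0.0689  0.9976  0.0001]
 [-0.0336 -0.0022 -0.9994]]
```

>>> play_rows([
  [41, 0, 0],
  [41, 0, 0],
  [30, 0, 0],
  [30, 0, 0],
  [30, 0, 0],
  [30, 0, 0],
  [30, 0, 0],
  [30, 0, 0],
], yaw=[0, 0, 0, 0, 0, 0, 0, 0])

```text
t: 13.3
ee_pos: [1029.3, 6.6, 348.7]
orientation: [-0.104, 3.008, -0.005]
ft_force: [-0.2, -0.2, 0.1]
width: 87.7
grasp_force: 0.0
```

```bash
python3 s.py
```

```text
13.3 [1029.3138    6.5599  348.7412] [-0.0057  1.1226  0.0861  0.0017  1.8006 -1.6449] [-0.1037  3.0075 -0.0055]
[[-0.9889 -0.0683  0.1319]
 [-0.0688  0.9976  0.0009]
 [-0.1317 -0.0082 -0.9913]]
```

>>> play_rows([
  [36, 0, 16],
  [36, 0, 16],
  [36, 0, 16],
  [36, 0, 16],
  [36, 0, 16],
  [36, 0, 16],
  [36, 0, 16],
  [36, 0, 16],
], yaw=[0, 0, 0, 0, 0, 0, 0, 0])

```text
t: 13.97
ee_pos: [1081.7, 5.3, 392.1]
orientation: [-0.096, 2.799, -0.014]
ft_force: [-0.7, -0.9, -0.8]
width: 87.5
grasp_force: 0.0
```

```bash
python3 s.py
```

```text
13.9667 [1081.7406    5.2729  392.1181] [-0.0074  1.0939  0.0861  0.0045  1.6206 -1.6461] [-0.0964  2.7991 -0.0137]
[[-0.9402 -0.0652  0.3344]
 [-0.0685  0.9977  0.002 ]
 [-0.3338 -0.021  -0.9424]]
```

>>> play_rows([
  [36, 0, 18],
  [36, 0, 18],
  [36, 0, 18],
  [36, 0, 18],
  [36, 0, 18],
  [36, 0, 18],
  [36, 0, 18],
  [36, 0, 18],
], yaw=[0, 0, 0, 0, 0, 0, 0, 0])

```text
t: 14.63
ee_pos: [1131.4, 4.3, 441.9]
orientation: [-0.089, 2.59, -0.021]
ft_force: [0.2, 0.8, 0.5]
width: 88.0
grasp_force: 0.0
```

```bash
python3 s.py
```

```text
14.6333 [1131.3634    4.3417  441.8745] [-0.0087  1.0713  0.0861  0.0074  1.4344 -1.6472] [-0.0892  2.5904 -0.0212]
[[-0.8506 -0.0594  0.5225]
 [-0.068   0.9977  0.0028]
 [-0.5215 -0.0331 -0.8526]]
```

>>> play_rows([
  [36, 0, 16],
  [36, 0, 16],
  [36, 0, 16],
  [36, 0, 16],
  [36, 0, 16],
  [36, 0, 16],
  [36, 0, 16],
], yaw=[0, 0, 0, 0, 0, 0, 0])

```text
t: 15.22
ee_pos: [1176.4, 3.7, 471.1]
orientation: [-0.083, 2.415, -0.027]
ft_force: [-0.4, -0.5, -0.3]
width: 88.0
grasp_force: 0.0
```

>>> play_rows([
  [-36, 0, 0],
  [-36, 0, 0],
  [-36, 0, 0],
  [-36, 0, 0],
  [-36, 0, 0],
  [-36, 0, 0],
  [-36, 0, 0],
  [-36, 0, 0],
], yaw=[0, 0, 0, 0, 0, 0, 0, 0])

```text
t: 15.88
ee_pos: [918.3, 3.6, 473.6]
orientation: [-0.083, 2.415, -0.027]
ft_force: [0.0, 0.2, 1.2]
width: 87.8
grasp_force: 0.0
```

```bash
python3 s.py; python3 - <<'E'
from h import *
np.set_printoptions(precision=1,suppress=True)
for n in("scene","top"):
    im=viewer.get_image(n); P=cloud(im)
    with np.errstate(invalid='ignore'):
        q=P[(np.hypot(P[:,0]-500,P[:,1]-8)<60)&(P[:,2]>80)&(P[:,2]<100)]
    if len(q): print(n,len(q),np.median(q,0),cv2.minEnclosingCircle(q[:,:2].astype(np.float32)))
E
```

```text
15.8833 [918.3129   3.6184 473.6188] [-0.013   0.4327  1.223   0.0171  0.7603 -1.6604] [-0.083   2.4146 -0.0272]
[[-0.7462 -0.0525  0.6637]
 [-0.0675  0.9977  0.0031]
 [-0.6623 -0.0424 -0.748 ]]
scene 252 [497.    7.   89.8] ((498.51788330078125, 8.360264778137207), 25.761741638183594)
```

```bash
python3 - <<'E'
import numpy as np
from scipy.optimize import least_squares
D_=[(624.98,222.675,.423,1.63,1.089),(664.09,371.29,.36236,1.37754,1.40353),(978.99,396.06,1.0717,.0861,1.9538),(916.07,401.87,.8283,.547,1.7327),(1081.74,392.12,1.0939,.0861,1.6206),(1131.36,441.87,1.0713,.0861,1.4344),(918.3,473.6,.4327,1.223,.7603)]
def fk(p,q):
    a,L1,L2,h,D,off=p; s=q[0]+q[1]; t=s+q[2]
    return np.array([a+L1*np.sin(q[0])+L2*np.sin(s)+off*np.cos(s)+D*np.sin(t),h+L1*np.cos(q[0])+L2*np.cos(s)-off*np.sin(s)+D*np.cos(t)])
f=least_squares(lambda p:np.concatenate([fk(p,d[2:])-d[:2] for d in D_]),[0,450,450,300,200,0]); p=f.x
print(p.round(1),np.abs(f.fun).max())
for (r,z) in [(400,100),(430,34),(470,34),(510,34),(560,34),(600,60),(660,54),(680,54)]:
    t=np.pi-.726
    g=least_squares(lambda q:fk(p,[q[0],q[1],t-q[0]-q[1]])-[r,z],[.3,1.8])
    print(r,z,g.x.round(2),"q5",(t-g.x.sum()).round(2),np.abs(g.fun).max().round(2))
E
```

```text
[ -0.  563.2 485.  312.  309.6  77.2] 0.04702279729849579
400 100 [0.45 2.64] q5 -0.67 0.0
430 34 [0.73 2.57] q5 -0.88 0.0
470 34 [0.69 2.49] q5 -0.76 0.0
510 34 [0.67 2.41] q5 -0.66 0.0
560 34 [0.66 2.3 ] q5 -0.55 0.0
600 60 [0.6  2.23] q5 -0.41 0.0
660 54 [0.64 2.1 ] q5 -0.33 0.0
680 54 [0.65 2.06] q5 -0.3 0.0
```

```bash
cat > k.py <<'E'
import numpy as np
from scipy.optimize import least_squares
from scipy.spatial.transform import Rotation as R
LO=np.array([-3,-.9,.087,-1.31,.11,-2.54]);HI=np.array([3,2.11,2.58,4.45,2.69,2.54])
def fk(q,s4=1,s6=1,o6=0):
    A=R.from_euler('z',q[0]); B=A*R.from_euler('y',q[1]); C=A*R.from_euler('y',q[1]+q[2])
    W=np.array([0,0,312.])+B.apply([0,0,563.2])+C.apply([77.2,0,485])
    T=C*R.from_euler('z',s4*q[3])*R.from_euler('y',q[4])*R.from_euler('z',s6*q[5]+o6)
    return W+T.apply([0,0,309.6]),T
def ik(p,T,q0):
    def f(q):
        a,b=fk(q,*S); return np.r_[(a-p)/300,(T*b.inv()).as_rotvec(),1e-3*(q-q0)]
    g=least_squares(f,np.clip(q0,LO+1e-4,HI-1e-4),bounds=(LO,HI)); return g.x,np.linalg.norm(g.fun[:6])
S=(1,1,0)
E
python3 - <<'E'
import k,itertools,numpy as np
from k import *
from workcell import ctrl
np.set_printoptions(precision=2,suppress=True)
o=ctrl.get_obs(); q=o["qpos"]; T0=R.from_rotvec(o["orientation"])
for s4,s6,o6 in itertools.product((1,-1),(1,-1),(0,np.pi/2,-np.pi/2,np.pi)):
    p,T=fk(q,s4,s6,o6); e=(T0*T.inv()).magnitude()
    if e<.1: print(s4,s6,o6,e,p-o["ee_pos"])
q4s=[]
best=min(itertools.product((1,-1),(1,-1),(0,np.pi/2,-np.pi/2,np.pi)),key=lambda s:(T0*fk(q,*s)[1].inv()).magnitude()); k.S=best
print(best)
for sg in(1,-1):
  for ps in (40,60):
    print("yaw",sg*ps); qq=q.copy(); P=o["ee_pos"].copy(); T=T0
    def go(P1,yaw,n=20):
        global qq,P,T,mn
        P0=P.copy(); Ts=T; w=0
        for i in range(1,n+1):
            P=P0+(np.array(P1)-P0)*i/n; T=R.from_euler('z',np.radians(yaw)*i/n)*Ts
            qn,e=k.ik(P,T,qq); w=max(w,e); dq=np.abs(qn-qq).max(); mn=max(mn,dq); qq=qn
        print("  ",P.round(),yaw,qq,"err %.3f maxdq %.2f"%(w,mn)); 
    mn=0
    go([700,4,350],0);mn=0; go([700,4,350],sg*ps);mn=0; go([560,8,200],0);mn=0; go([560,8,200],-sg*ps);mn=0; go([480,8,60],0);go([510,8,34],0)
E
```

```text
1 1 1.5707963267948966 4.330598812845765e-16 [ -0.02 -11.9    0.01]
-1 1 1.5707963267948966 0.034142106129306085 [ -0.11 -19.2    0.01]
(1, 1, 1.5707963267948966)
yaw 40
   [700.   4. 350.] 0 [ 0.01  0.17  1.86 -0.    0.39 -1.63] err 0.000 maxdq 0.04
   [700.   4. 350.] 40 [-0.1   0.23  1.68  0.45  0.79 -2.54] err 0.234 maxdq 0.12
   [560.   8. 200.] 0 [-0.02  0.19  2.09  0.4   0.41 -2.54] err 0.343 maxdq 0.02
   [560.   8. 200.] -40 [-0.04  0.19  2.22  0.87  0.11 -2.54] err 0.323 maxdq 0.03
   [480.   8.  60.] 0 [-0.05  0.34  2.28  0.86  0.11 -2.54] err 0.321 maxdq 0.01
   [510.   8.  34.] 0 [-0.04  0.44  2.21  0.87  0.11 -2.54] err 0.340 maxdq 0.01
yaw 60
   [700.   4. 350.] 0 [ 0.01  0.17  1.86 -0.    0.39 -1.63] err 0.000 maxdq 0.04
   [700.   4. 350.] 60 [-0.05  0.28  1.56  0.34  0.99 -2.54] err 0.479 maxdq 0.17
   [560.   8. 200.] 0 [ 0.05  0.21  2.03  0.22  0.53 -2.54] err 0.546 maxdq 0.03
   [560.   8. 200.] -60 [-0.04  0.19  2.22  0.87  0.11 -2.54] err 0.514 maxdq 0.04
   [480.   8.  60.] 0 [-0.05  0.34  2.28  0.86  0.11 -2.54] err 0.321 maxdq 0.01
   [510.   8.  34.] 0 [-0.
[... 348 characters left out ...]
4 -1.31  0.11 -0.26] err 0.074 maxdq 0.04
   [480.   8.  60.] 0 [ 0.1   0.36  2.3  -1.31  0.11 -0.23] err 0.298 maxdq 0.01
   [510.   8.  34.] 0 [ 0.09  0.45  2.22 -1.31  0.11 -0.24] err 0.317 maxdq 0.01
yaw -60
   [700.   4. 350.] 0 [ 0.01  0.17  1.86 -0.    0.39 -1.63] err 0.000 maxdq 0.04
   [700.   4. 350.] -60 [ 0.29  0.37  1.59 -0.79  1.13  0.03] err 0.000 maxdq 0.17
   [560.   8. 200.] 0 [ 0.38  0.38  1.99 -0.96  0.92  0.46] err 0.000 maxdq 0.03
   [560.   8. 200.] 60 [ 0.08  0.2   2.24 -1.31  0.11 -0.26] err 0.074 maxdq 0.06
   [480.   8.  60.] 0 [ 0.1   0.36  2.3  -1.31  0.11 -0.23] err 0.298 maxdq 0.01
   [510.   8.  34.] 0 [ 0.09  0.45  2.22 -1.31  0.11 -0.24] err 0.317 maxdq 0.01
```

```bash
sed -i "s/W=np.array(\[0,0,312.\])/W=A.apply([0,12.,312.])/" k.py; sed -i "s/^S=.*/S=(1,1,np.pi\/2)/" k.py; cat > plan.py <<'E'
import k,sys
from k import *
np.set_printoptions(precision=2,suppress=True)
def sim(q,P,T,rows,every=4):
    P=np.array(P,float); mdq=0
    for i,(d,y) in enumerate(rows):
        P=P+d; T=R.from_euler('z',y,degrees=True)*T
        qn,e=k.ik(P,T,q); mdq=max(mdq,(np.abs(qn-q)*12/np.array([2.39,2.39,3.01,3.14,3.14,3.14])).max())
        if i%every==every-1 or i==len(rows)-1: print(i,P.round(),qn,"e%.3f"%e,"vfrac %.2f"%mdq); mdq=0
        q=qn
    return q,P,T
def sweep(P,T,wp0,wp1,yaw,n):  # rows keeping wrist on line wp0->wp1 while yawing
    rows=[];t=T.apply([0,0,309.6])
    for i in range(1,n+1):
        w=np.array(wp0)+(np.array(wp1)-wp0)*i/n
        Pn=w+R.from_euler('z',yaw*i/n,degrees=True).apply(t)
        d=np.round(Pn-P); rows.append((d,round(yaw/n,1))); P=P+d
    return rows
def line(P,P1,n): 
    rows=[];P0=np.array(P,float);P=P0.copy()
    for i in range(1,n+1):
        d=np.round(P0+(np.array(P1)-P0)*i/n-P);rows.append((d,0.));P=P+d
    return rows
def show(rows):
    for i in range(0,len(rows),8):
        r=rows[i:i+8]; print([[int(x) for x in d] for d,_ in r],[y for _,y in r])
E
cat > p1.py <<'E'
from plan import *
from workcell import ctrl
o=ctrl.get_obs(); q=o["qpos"];P=o["ee_pos"];T=R.from_rotvec(o["orientation"]); print(fk(q,*k.S)[0]-P)
w=P-T.apply([0,0,309.6]); print("wrist",w)
A=sweep(P,T,w,w,-180,27); q,P,T=sim(q,P,T,A)
w1=np.array([407,8,335.]); B=line(P,w1+T.apply([0,0,309.6]),13); q,P,T=sim(q,P,T,B)
w=P-T.apply([0,0,309.6]); C=sweep(P,T,w,[310,8,375],-180,27); q,P,T=sim(q,P,T,C)
D=line(P,[444,8,109],4)+line([444,8,109],[510,8,35],6); q,P,T=sim(q,P,T,D)
for X in(A,B,C,D): show(X)
E
python3 p1.py
```

```text
[0.14 0.1  0.01]
wrist [710.83   2.72 705.19]
3 [894. -88. 473.] [-0.01  0.43  1.23 -0.39  0.85 -1.02] e0.000 vfrac 0.64
7 [ 833. -160.  473.] [-0.01  0.43  1.23 -0.63  1.09 -0.53] e0.000 vfrac 0.52
11 [ 747. -198.  473.] [-0.01  0.43  1.23 -0.72  1.38 -0.15] e0.000 vfrac 0.39
15 [ 653. -193.  473.] [-0.01  0.43  1.22 -0.69  1.69  0.21] e0.000 vfrac 0.34
19 [ 571. -146.  473.] [-0.01  0.43  1.22 -0.55  1.96  0.59] e0.000 vfrac 0.40
23 [519. -68. 473.] [-0.02  0.43  1.23 -0.28  2.16  1.08] e0.000 vfrac 0.50
26 [506.   2. 473.] [-0.02  0.43  1.23 -0.01  2.21  1.5 ] e0.000 vfrac 0.55
3 [413.   5. 359.] [-0.02  0.35  1.59 -0.    1.92  1.5 ] e0.000 vfrac 0.39
7 [319.   7. 245.] [-0.01  0.35  1.9  -0.    1.62  1.5 ] e0.000 vfrac 0.32
11 [226.  10. 131.] [-0.01  0.45  2.15  0.    1.26  1.51] e0.000 vfrac 0.37
12 [202.  10. 103.] [-0.01  0.5   2.2  -0.    1.16  1.51] e0.000 vfrac 0.39
3 [210. 102. 109.] [-0.01  0.47  2.23  0.34  1.13  1.72] e0.000 vfrac 0.32
7 [257. 173. 115.] [-0.01  0.45  2.26  0.67  1.03  1.91] e0.000 vfrac 0.32
11 [330. 210. 121.] [-0.01  0.42  2.29  1.    0.88  2.07] e0
[... 1349 characters left out ...]
, [1, 23, 2], [3, 23, 1], [6, 22, 2], [9, 20, 1], [11, 19, 2], [13, 17, 1], [14, 15, 2]] [-6.7, -6.7, -6.7, -6.7, -6.7, -6.7, -6.7, -6.7]
[[17, 13, 1], [18, 11, 2], [19, 8, 1], [19, 5, 2], [20, 2, 1], [20, 0, 2], [20, -3, 1], [20, -6, 2]] [-6.7, -6.7, -6.7, -6.7, -6.7, -6.7, -6.7, -6.7]
[[19, -8, 1], [17, -11, 2], [16, -13, 1], [15, -16, 1], [12, -17, 2], [11, -19, 1], [8, -21, 2], [5, -22, 1]] [-6.7, -6.7, -6.7, -6.7, -6.7, -6.7, -6.7, -6.7]
[[3, -23, 2], [1, -23, 1], [-3, -24, 2]] [-6.7, -6.7, -6.7]
[[-18, 1, -8], [-17, 0, -9], [-18, 1, -8], [-17, 0, -9], [11, 0, -12], [11, 0, -13], [11, 0, -12], [11, 0, -12]] [0.0, 0.0, 0.0, 0.0, 0.0, 0.0, 0.0, 0.0]
[[11, 0, -13], [11, 0, -12]] [0.0, 0.0]
```

>>> play_rows([
  [-1, -24, 0],
  [-4, -23, 0],
  [-7, -23, 0],
  [-9, -22, 0],
  [-12, -21, 0],
  [-14, -19, 0],
  [-16, -17, 0],
  [-19, -15, 0],
], yaw=[-6.7, -6.7, -6.7, -6.7, -6.7, -6.7, -6.7, -6.7])

```text
t: 16.65
ee_pos: [838.6, -161.2, 473.2]
orientation: [1.044, 2.236, -0.446]
ft_force: [0.2, 1.0, -0.7]
width: 87.8
grasp_force: 0.0
```

>>> play_rows([
  [-19, -14, 0],
  [-22, -10, 0],
  [-22, -9, 0],
  [-23, -5, 0],
  [-24, -3, 0],
  [-23, 0, 0],
  [-24, 2, 0],
  [-23, 6, 0],
], yaw=[-6.7, -6.7, -6.7, -6.7, -6.7, -6.7, -6.7, -6.7])

```text
t: 17.32
ee_pos: [658.2, -193.4, 472.7]
orientation: [2.054, 1.615, -0.81]
ft_force: [0.9, -0.1, -1.3]
width: 87.9
grasp_force: 0.0
```

>>> play_rows([
  [-23, 8, 0],
  [-21, 10, 0],
  [-20, 13, 0],
  [-18, 16, 0],
  [-16, 17, 0],
  [-15, 19, 0],
  [-12, 20, 0],
  [-9, 22, 0],
], yaw=[-6.7, -6.7, -6.7, -6.7, -6.7, -6.7, -6.7, -6.7])

```text
t: 17.98
ee_pos: [524.7, -67.5, 472.3]
orientation: [2.797, 0.564, -1.064]
ft_force: [-0.7, -0.1, -0.7]
width: 87.8
grasp_force: 0.0
```

>>> play_rows([
  [-7, 23, 0],
  [-4, 23, 0],
  [-2, 24, 0],
  [0, 0, 0],
], yaw=[-6.7, -6.7, -6.7, 0])

```text
t: 18.32
ee_pos: [512.1, 2.9, 472.1]
orientation: [-2.914, -0.072, 1.095]
ft_force: [-0.7, 0.5, -0.0]
width: 87.7
grasp_force: 0.0
```

```bash
python3 s.py
```

```text
18.3167 [512.0882   2.8527 472.1322] [-0.017   0.4385  1.2147 -0.0013  2.2077  1.5043] [-2.9137 -0.0716  1.095 ]
[[ 0.7516  0.0331 -0.6588]
 [ 0.0529 -0.9985  0.0102]
 [-0.6575 -0.0425 -0.7523]]
```

>>> play_rows([
  [-24, 1, -28],
  [-24, 0, -29],
  [-24, 1, -28],
  [-24, 1, -29],
  [-24, 0, -28],
  [-24, 1, -29],
  [-24, 1, -28],
  [-24, 0, -29],
], yaw=[0, 0, 0, 0, 0, 0, 0, 0])

```text
t: 18.98
ee_pos: [319.3, 5.6, 242.8]
orientation: [-2.917, -0.087, 1.095]
ft_force: [1.3, -0.6, -0.7]
width: 88.1
grasp_force: 0.0
```

>>> play_rows([
  [-23, 1, -28],
  [-24, 1, -29],
  [-23, 0, -28],
  [-23, 1, -29],
  [-24, 0, -28],
  [0, 0, 0],
], yaw=[0, 0, 0, 0, 0, 0])

```text
t: 19.48
ee_pos: [197.1, 8.7, 100.0]
orientation: [-2.91, -0.088, 1.11]
ft_force: [-1.5, 0.4, 0.8]
width: 87.9
grasp_force: 0.0
```

>>> play_rows([
  [-2, 24, 1],
  [1, 23, 2],
  [3, 23, 1],
  [6, 22, 2],
  [9, 20, 1],
  [11, 19, 2],
  [13, 17, 1],
  [14, 15, 2],
], yaw=[-6.7, -6.7, -6.7, -6.7, -6.7, -6.7, -6.7, -6.7])

```text
t: 20.15
ee_pos: [259.9, 172.7, 113.9]
orientation: [-2.403, 1.131, 0.87]
ft_force: [0.4, 0.0, 0.3]
width: 87.7
grasp_force: 0.0
```

>>> play_rows([
  [17, 13, 1],
  [18, 11, 2],
  [19, 8, 1],
  [19, 5, 2],
  [20, 2, 1],
  [20, 0, 2],
  [20, -3, 1],
  [20, -6, 2],
], yaw=[-6.7, -6.7, -6.7, -6.7, -6.7, -6.7, -6.7, -6.7])

```text
t: 20.82
ee_pos: [412.8, 202.3, 126.7]
orientation: [-1.534, 1.962, 0.523]
ft_force: [-0.3, -0.6, -0.0]
width: 87.6
grasp_force: 0.0
```

>>> play_rows([
  [19, -8, 1],
  [17, -11, 2],
  [16, -13, 1],
  [15, -16, 1],
  [0, 0, 0],
  [0, 0, 0],
], yaw=[-6.7, -6.7, -6.7, -6.7, 0, 0])

```text
t: 21.32
ee_pos: [478.1, 155.2, 131.8]
orientation: [-1.024, 2.219, 0.328]
ft_force: [-0.5, -0.1, 0.4]
width: 87.4
grasp_force: 0.0
```

```bash
python3 s.py; python3 - <<'E'
from plan import *
from workcell import ctrl
o=ctrl.get_obs(); q=o["qpos"];P=o["ee_pos"];T=R.from_rotvec(o["orientation"])
y=T.as_matrix()[:,1]; a=np.degrees(np.arctan2(y[1],y[0])); turn=((94-a+180)%360)-360+180; turn=(94-a)%360; turn=turn-360 if turn>0 else turn
print("closing az",a,"turn",turn)
w=P-T.apply([0,0,309.6]); C=sweep(P,T,w,[312,8,372],turn,12); q,P,T=sim(q,P,T,C,2); show(C); print(P)
E
```

```text
21.3167 [478.056  155.1909 131.807 ] [-0.009   0.3708  2.3443  1.7964  0.511   2.1541] [-1.0238  2.2193  0.3276]
[[-0.4734 -0.7483  0.4647]
 [-0.5821  0.6617  0.4725]
 [-0.661  -0.0468 -0.7489]]
closing az 138.514153838688 turn -44.514153838688
1 [492. 135. 133.] [-0.01  0.36  2.35  1.94  0.46  2.12] e0.000 vfrac 0.30
3 [503. 113. 135.] [-0.01  0.36  2.36  2.11  0.41  2.07] e0.000 vfrac 0.33
5 [512.  89. 136.] [-0.01  0.35  2.37  2.3   0.37  1.98] e0.000 vfrac 0.38
7 [517.  64. 138.] [-0.01  0.34  2.37  2.52  0.33  1.87] e0.000 vfrac 0.44
9 [519.  38. 139.] [-0.01  0.33  2.38  2.78  0.31  1.72] e0.000 vfrac 0.50
11 [517.  11. 140.] [-0.01  0.33  2.39  3.07  0.3   1.55] e0.000 vfrac 0.54
[[7, -10, 1], [7, -10, 0], [6, -11, 1], [5, -11, 1], [5, -12, 0], [4, -12, 1], [3, -12, 1], [2, -13, 1]] [np.float64(-3.7), np.float64(-3.7), np.float64(-3.7), np.float64(-3.7), np.float64(-3.7), np.float64(-3.7), np.float64(-3.7), np.float64(-3.7)]
[[1, -13, 0], [1, -13, 1], [-1, -13, 1], [-1, -14, 0]] [np.float64(-3.7), np.float64(-3.7), np.float64(-3.7), np.float64(-3.7)]
[517.06  11.19 139.81]
```

>>> play_rows([
  [7, -10, 1],
  [7, -10, 0],
  [6, -11, 1],
  [5, -11, 1],
  [5, -12, 0],
  [4, -12, 1],
  [3, -12, 1],
  [2, -13, 1],
], yaw=[-3.7, -3.7, -3.7, -3.7, -3.7, -3.7, -3.7, -3.7])

```text
t: 21.98
ee_pos: [517.1, 63.9, 137.6]
orientation: [-0.414, 2.383, 0.095]
ft_force: [0.0, 0.2, 0.7]
width: 87.7
grasp_force: 0.0
```

>>> play_rows([
  [1, -13, 0],
  [1, -13, 1],
  [-1, -13, 1],
  [-1, -14, 0],
  [0, 0, 0],
], yaw=[-3.7, -3.7, -3.7, -3.7, 0])

```text
t: 22.4
ee_pos: [516.9, 10.4, 139.6]
orientation: [-0.101, 2.415, -0.023]
ft_force: [-0.3, 0.8, -0.9]
width: 87.9
grasp_force: 0.0
```

>>> play_rows([
  [-18, -1, -4],
  [-18, -1, -8],
  [-18, 0, -9],
  [-18, 0, -9],
  [0, 0, 0],
], yaw=[0, 0, 0, 0, 0])

```text
t: 22.82
ee_pos: [440.4, 9.9, 107.1]
orientation: [-0.106, 2.422, -0.019]
ft_force: [-0.0, -0.1, -0.1]
width: 88.2
grasp_force: 0.0
```

```bash
python3 s.py; python3 - <<'E'
from h import *
np.set_printoptions(precision=1,suppress=True)
im=viewer.get_image("scene"); save(im,"s2.png"); P=cloud(im)
with np.errstate(invalid='ignore'):
    q=P[(np.hypot(P[:,0]-500,P[:,1]-8)<35)&(P[:,2]>86)&(P[:,2]<98)&(im["pixels"].reshape(-1,3).min(1)>120)]
if len(q): print(len(q),np.median(q,0),cv2.minEnclosingCircle(q[:,:2].astype(np.float32)))
E
```

```text
22.8167 [440.4006   9.9482 107.1468] [-0.0283  0.3995  2.5478  3.0737  0.5237  1.5266] [-0.106   2.4217 -0.0185]
[[-0.7501 -0.0715  0.6574]
 [-0.0816  0.9965  0.0153]
 [-0.6563 -0.0421 -0.7534]]
222 [498.    7.5  90.3] ((498.35125732421875, 8.343990325927734), 26.156333923339844)
```

View pics/s2.png

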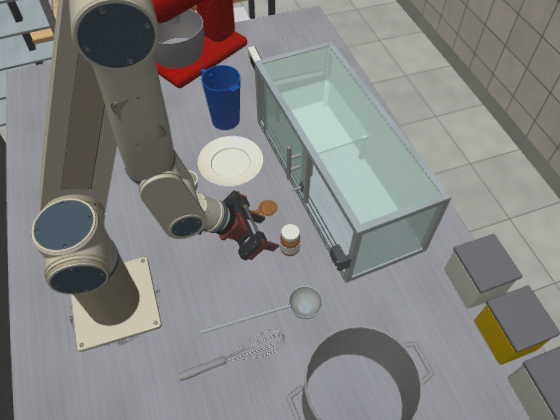

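>>> play_rows([
  [10, 0, -10],
  [12, 0, -12],
  [12, 0, -12],
  [12, -1, -13],
  [12, -1, -13],
  [8, 0, -8],
  [4, 0, -4],
  [0, 0, 0],
], yaw=[0, 0, 0, 0, 0, 0, 0, 0])

```text
t: 23.53
ee_pos: [515.4, 7.0, 36.7]
orientation: [-0.1, 2.416, -0.021]
ft_force: [0.3, -0.2, 1.2]
width: 87.8
grasp_force: 0.0
```

>>> play_rows([
  [0, 0, 0],
  [0, 0, 0],
  [0, 0, 0],
  [0, 0, 0],
  [0, 0, 0],
  [0, 0, 0],
], yaw=[0, 0, 0, 0, 0, 0], gripper=1)

```text
t: 24.03
ee_pos: [513.6, 6.8, 37.3]
orientation: [-0.099, 2.417, -0.021]
ft_force: [-1.7, 1.3, 4.3]
width: 55.8
grasp_force: 29.9
```

>>> play_rows([
  [0, 0, 10],
  [0, 0, 15],
  [0, 0, 10],
  [0, 0, 0],
  [0, 0, 0],
], yaw=[0, 0, 0, 0, 0])

```text
t: 24.45
ee_pos: [513.6, 6.6, 72.1]
orientation: [-0.098, 2.417, -0.022]
ft_force: [-0.4, 0.3, -3.5]
width: 55.2
grasp_force: 29.8
```

```bash
python3 s.py; python3 - <<'E'
from h import *
np.set_printoptions(precision=1,suppress=True)
im=viewer.get_image("scene"); P=cloud(im); o=ctrl.get_obs(); print(o["width"],o["ft_force"])
cv2.imwrite("pics/s3.png",cv2.resize(im["pixels"][160:300,200:370,::-1],None,fx=4,fy=4))
with np.errstate(invalid='ignore'):
    q=P[(np.hypot(P[:,0]-500,P[:,1]-8)<40)&(P[:,2]>115)&(P[:,2]<135)&(im["pixels"].reshape(-1,3).min(1)>120)]
if len(q): print(len(q),np.median(q,0),cv2.minEnclosingCircle(q[:,:2].astype(np.float32))); A=np.c_[q[:,:2],np.ones(len(q))]; print(np.linalg.lstsq(A,q[:,2],rcond=None)[0]*1000)
E
```

```text
24.45 [513.6225   6.5993  72.1141] [-0.0284  0.5411  2.4042  3.0819  0.5267  1.5244] [-0.0978  2.417  -0.0215]
[[-0.7473 -0.0648  0.6614]
 [-0.0766  0.997   0.0112]
 [-0.6601 -0.0423 -0.75  ]]
55.63291711631739 [ 0.1 -0.8 -2.7]
188 [502.5   8.8 124.7] ((499.1577453613281, 7.404886245727539), 25.43918800354004)
[    22.     -17.5 113944.2]
```

View pics/s3.png

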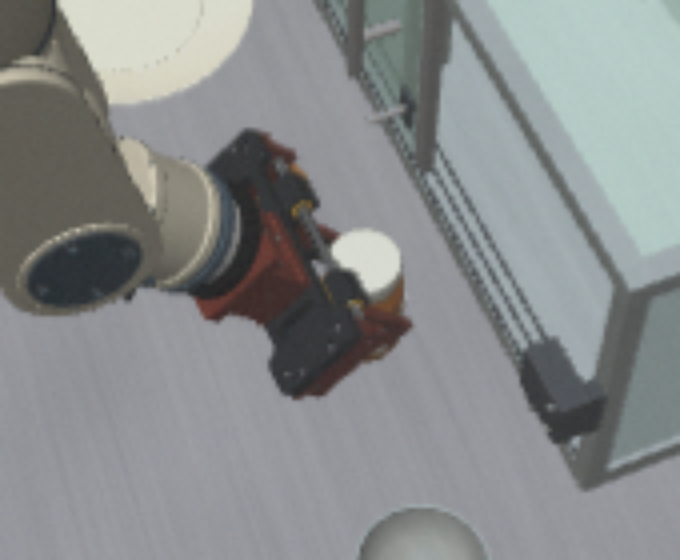

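The jar is held upright about 35 mm up (cap near (292,225) in the full image), and the opening between the door edge and the latch is clear ahead of it. I'm moving in along the bay's x axis.

>>> play_rows([
  [10, 1, 4],
  [18, 2, 4],
  [18, 2, 0],
  [18, 2, 0],
  [18, 1, 0],
  [14, 1, 0],
  [0, 0, 0],
], yaw=[0, 0, 0, 0, 0, 0, 0])

```text
t: 25.08
ee_pos: [612.4, 15.8, 79.6]
orientation: [-0.098, 2.415, -0.021]
ft_force: [0.7, -0.5, -3.1]
width: 55.2
grasp_force: 29.8
```

>>> play_rows([
  [10, 1, 0],
  [12, 1, 0],
  [12, 1, 0],
  [12, 1, 0],
  [8, 0, 0],
  [0, 0, 0],
], yaw=[0, 0, 0, 0, 0, 0])

```text
t: 25.58
ee_pos: [664.6, 19.6, 79.6]
orientation: [-0.098, 2.417, -0.021]
ft_force: [0.5, 0.5, -2.2]
width: 55.8
grasp_force: 29.8
```

```bash
python3 s.py; python3 - <<'E'
from h import *
im=viewer.get_image("scene")
cv2.imwrite("pics/s4.png",cv2.resize(im["pixels"][110:290,230:430,::-1],None,fx=3.3,fy=3.3))
E
```

```text
25.5833 [664.6008  19.6129  79.5805] [0.0092 0.5897 2.0898 3.1214 0.2607 1.5206] [-0.0978  2.417  -0.0214]
[[-0.7472 -0.0649  0.6614]
 [-0.0766  0.997   0.0113]
 [-0.6601 -0.0422 -0.75  ]]
```

View pics/s4.png

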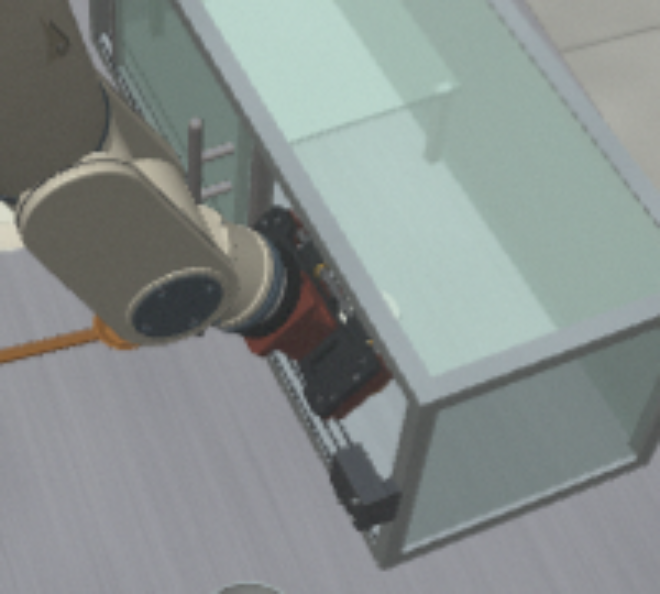

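Cap visible at crop (390,305), inside the roof frame; no contact. Lowering.

>>> play_rows([
  [3, 0, -8],
  [0, 0, -8],
  [0, 0, -3],
  [0, 0, 0],
  [0, 0, 0],
], yaw=[0, 0, 0, 0, 0])

```text
t: 26.05
ee_pos: [666.0, 19.6, 59.9]
orientation: [-0.098, 2.419, -0.021]
ft_force: [-0.1, 0.4, -2.2]
width: 55.3
grasp_force: 29.8
```

>>> play_rows([
  [0, 0, -2],
  [0, 0, 0],
  [0, 0, 0],
], yaw=[0, 0, 0])

```text
t: 26.3
ee_pos: [666.7, 19.7, 59.0]
orientation: [-0.098, 2.417, -0.021]
ft_force: [-0.2, -0.2, -2.5]
width: 55.5
grasp_force: 29.8
```

Expected contact is at about 57.3.

>>> play_rows([
  [0, 0, -1.5],
  [0, 0, 0],
  [0, 0, 0],
], yaw=[0, 0, 0])

```text
t: 26.55
ee_pos: [666.7, 19.7, 57.4]
orientation: [-0.098, 2.417, -0.021]
ft_force: [0.1, 0.3, -2.7]
width: 55.5
grasp_force: 29.8
```

>>> play_rows([
  [0, 0, -1],
  [0, 0, 0],
  [0, 0, 0],
], yaw=[0, 0, 0])

```text
t: 26.8
ee_pos: [667.1, 19.7, 57.4]
orientation: [-0.098, 2.415, -0.021]
ft_force: [-4.7, -0.3, 6.3]
width: 55.7
grasp_force: 29.8
```

>>> play_rows([
  [0, 0, 0],
  [0, 0, 0],
  [0, 0, 0],
  [0, 0, 0],
  [0, 0, 0],
], yaw=[0, 0, 0, 0, 0], gripper=0)

```text
t: 27.22
ee_pos: [666.9, 19.6, 56.4]
orientation: [-0.098, 2.417, -0.021]
ft_force: [0.3, 0.5, -0.8]
width: 85.2
grasp_force: 0.0
```

>>> play_rows([
  [-8, -0.5, 3],
  [-15, -1, 6],
  [-20, -1.5, 6],
  [-25, -2, 5],
  [-30, -2, 0],
  [-30, -2, 0],
  [-30, -2, 0],
  [0, 0, 0],
], yaw=[0, 0, 0, 0, 0, 0, 0, 0])

```text
t: 27.88
ee_pos: [501.1, 8.5, 74.9]
orientation: [-0.098, 2.426, -0.021]
ft_force: [-1.0, -0.1, -1.4]
width: 88.0
grasp_force: 0.0
```

```bash
python3 s.py; python3 - <<'E'
from h import *
np.set_printoptions(precision=1,suppress=True)
x=np.array([.9976,.0698]);y=np.array([-.0698,.9976]); bay=np.array([664,25.])
for n in("scene","top"):
    im=viewer.get_image(n)
    L=models.landmark_of(im,"jar_mid")
    for l in L[:2]:
        p=atz(ray(im,l["location"]),65); d=p[:2]-bay; print(n,l["conf"],l["location"],p,"bay",d@x,d@y)
    b=models.landmark_of(im,"bay"); print("bay",[(l["conf"],atz(ray(im,l["location"]),20)) for l in b[:1]])
    for l in models.landmark_of(im,"pull")[:1]:
        p=atz(ray(im,l["location"]),220); d=p[:2]-bay; print("pull",l["conf"],p,d@x,d@y)
    P=cloud(im)
    R=P[:,:2]-[712,195]; cx,cy=R@x,R@y
    with np.errstate(invalid='ignore'): m=(cx<-150)&(cx>-175)&(P[:,2]>140)&(P[:,2]<238)&(cy>-70)&(cy<60)
    print("pullpts",m.sum(),np.median(cx[m]),np.percentile(cy[m],[5,50,95]),np.percentile(P[m,2],[5,95]))
    if n=="scene": cv2.imwrite("pics/s5.png",cv2.resize(im["pixels"][110:290,230:430,::-1],None,fx=3.3,fy=3.3))
E
```

```text
27.8833 [501.1062   8.5462  74.8895] [-0.0229  0.5247  2.4256  3.089   0.5227  1.5227] [-0.0978  2.4259 -0.0209]
[[-0.7532 -0.065   0.6546]
 [-0.0763  0.997   0.0112]
 [-0.6534 -0.0415 -0.7559]]
scene 0.67 [344.1, 215.8] [665.4  22.5  65. ] bay 1.2664018081208446 -2.6313346359699965
bay [(0.87, array([663.4,  24.1,  20. ]))]
pull 0.76 [558.5 178.7 220. ] -94.47877264583354 160.70322603211017
pullpts 105 -161.82573394965385 [-12.9  -9.3  -4.2] [145.1 232.7]
bay [(0.69, array([670.7,  26.2,  20. ]))]
pull 0.94 [557.2 174.9 220. ] -96.11351712510562 157.0362257176385
pullpts 21 -162.32660446243594 [-12.7  -9.6  -2.7] [155.  234.4]
```

View pics/s5.png

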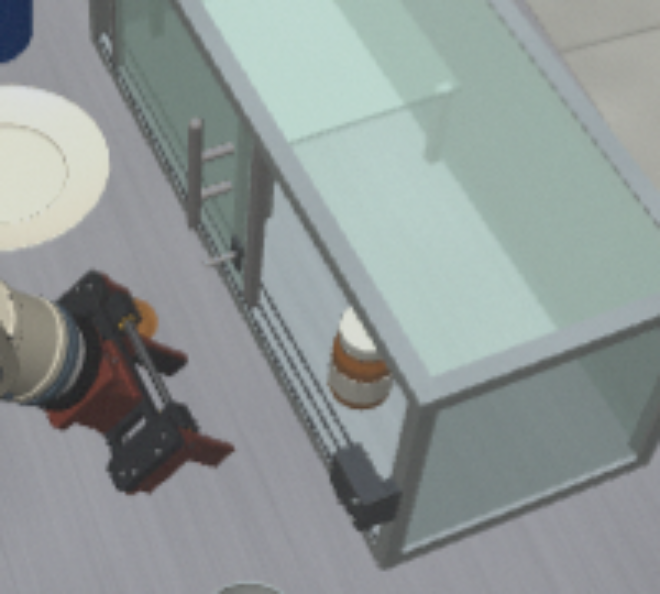

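The jar stands upright inside (crop (360,360), landmark bay x ≈ 0) and the gripper is clear. The pull bar is at about (553,174.5), crop (195,175). Next I'll grip the bar above its upper stand-off.

```bash
cat > p2.py <<'E'
from plan import *
from workcell import ctrl
o=ctrl.get_obs(); q=o["qpos"];P=o["ee_pos"];T=R.from_rotvec(o["orientation"])
A=line(P,[480,12,285],7); q,P,T=sim(q,P,T,A)
B=line(P,[495,174,284],6); q,P,T=sim(q,P,T,B,2)
C=line(P,[565,175,204],7); q,P,T=sim(q,P,T,C,3)
D=line(P,[583,-86,204],12); q,P,T=sim(q,P,T,D,3)
for X in(A,B,C,D): show(X)
E
python3 p2.py
```

```text
3 [493.  11. 196.] [-0.02  0.13  2.4   2.95  0.12  1.67] e0.000 vfrac 0.51
6 [480.  12. 285.] [-0.07 -0.06  2.42  2.04  0.11  2.54] e0.129 vfrac 1.94
1 [485.  66. 285.] [ 0.02 -0.04  2.41  2.11  0.11  2.54] e0.164 vfrac 0.25
3 [490. 120. 285.] [ 0.3  -0.01  2.37  4.45  0.16  0.4 ] e0.134 vfrac 8.79
5 [495. 174. 284.] [0.44 0.05 2.34 4.45 0.25 0.5 ] e0.159 vfrac 0.37
2 [525. 175. 250.] [0.43 0.15 2.29 4.45 0.25 0.5 ] e0.105 vfrac 0.17
5 [555. 175. 216.] [0.41 0.24 2.23 4.45 0.25 0.49] e0.058 vfrac 0.17
6 [565. 175. 204.] [0.4  0.27 2.21 4.45 0.25 0.49] e0.043 vfrac 0.16
2 [570. 110. 204.] [0.25 0.24 2.22 4.45 0.16 0.38] e0.009 vfrac 0.27
5 [574.  45. 204.] [0.09 0.24 2.25 3.76 0.11 0.95] e0.028 vfrac 1.74
8 [579. -21. 204.] [-0.11  0.23  2.23  2.07  0.11  2.48] e0.015 vfrac 2.30
11 [583. -86. 204.] [-0.26  0.26  2.22  1.9   0.19  2.54] e0.026 vfrac 0.35
[[-4, 0, 30], [-5, 1, 30], [-4, 0, 29], [-4, 1, 30], [-4, 0, 30], [-5, 1, 30], [-4, 0, 29]] [0.0, 0.0, 0.0, 0.0, 0.0, 0.0, 0.0]
[[3, 27, 0], [2, 27, 0], [3, 27, 0], [2, 27, 0], [3, 27, -1], [2, 27, 0]] [0.0, 0.0, 0.0, 0.0, 0.0, 0.0]
[[10, 0, -11], [10, 0, -12], [10, 1, -11], [10, 0, -11], [10, 0, -12], [10, 0, -11], [10, 0, -12]] [0.0, 0.0, 0.0, 0.0, 0.0, 0.0, 0.0]
[[2, -22, 0], [1, -21, 0], [2, -22, 0], [1, -22, 0], [2, -22, 0], [1, -21, 0], [2, -22, 0], [1, -22, 0]] [0.0, 0.0, 0.0, 0.0, 0.0, 0.0, 0.0, 0.0]
[[2, -22, 0], [1, -21, 0], [2, -22, 0], [1, -22, 0]] [0.0, 0.0, 0.0, 0.0]
```

```bash
cat > p3.py <<'E'
from plan import *
import io,contextlib
from workcell import ctrl
o=ctrl.get_obs(); q0=o["qpos"];P0=o["ee_pos"];T0=R.from_rotvec(o["orientation"])
for gz in (150,162,175,190):
  for yaw in (-40,-30,-20,-10,0,10,20,30,40):
    q=q0.copy();P=P0.copy();T=T0; worst=0;mq5=9;mv=0
    Tn=R.from_euler('z',yaw,degrees=True)*T0; z=Tn.apply([0,0,1]); G=np.array([553,174.5,gz])+18.7*z
    segs=[([440,60,150],yaw,10),(G-100*z,0,12),(G,0,8),(G+[18.3,-261.4,0],0,24)]
    for P1,yw,n in segs:
        Ps=P.copy();Ts=T
        for i in range(1,n+1):
            P=Ps+(np.array(P1)-Ps)*i/n; T=R.from_euler('z',yw*i/n,degrees=True)*Ts
            qn,e=k.ik(P,T,q); worst=max(worst,e); mv=max(mv,(np.abs(qn-q)*12/3).max()); q=qn; mq5=min(mq5,q[4])
    print(gz,yaw,"err %.3f v %.2f q5min %.2f"%(worst,mv,mq5),q)
E
python3 p3.py
```

```text
150 -40 err 0.405 v 0.87 q5min 0.46 [0.04 0.45 2.19 4.45 0.46 0.79]
150 -30 err 0.302 v 0.74 q5min 0.35 [-0.01  0.42  2.2   4.31  0.35  0.74]
150 -20 err 0.206 v 0.63 q5min 0.26 [-0.09  0.41  2.23  3.81  0.26  1.04]
150 -10 err 0.120 v 0.54 q5min 0.22 [-0.18  0.4   2.24  3.08  0.22  1.55]
150 0 err 0.048 v 0.49 q5min 0.24 [-0.26  0.4   2.23  2.38  0.27  2.04]
150 10 err 0.000 v 0.90 q5min 0.12 [-0.34  0.42  2.21  1.92  0.37  2.29]
150 20 err 0.002 v 0.84 q5min 0.11 [-0.41  0.43  2.16  1.61  0.48  2.4 ]
150 30 err 0.032 v 0.55 q5min 0.28 [-0.46  0.46  2.11  1.39  0.6   2.44]
150 40 err 0.046 v 0.67 q5min 0.41 [-0.49  0.49  2.05  1.21  0.72  2.45]
162 -40 err 0.419 v 0.87 q5min 0.45 [0.04 0.42 2.2  4.45 0.45 0.78]
162 -30 err 0.317 v 0.74 q5min 0.34 [-0.01  0.39  2.2   4.4   0.34  0.65]
162 -20 err 0.222 v 0.63 q5min 0.23 [-0.09  0.38  2.23  3.89  0.23  0.95]
162 -10 err 0.136 v 0.54 q5min 0.19 [-0.18  0.37  2.24  3.07  0.19  1.57]
162 0 err 0.066 v 0.55 q5min 0.20 [-0.26  0.38  2.23  2.29  0.25  2.13]
162 10 err 0.014 v 1.20 q5min 0.11 [-0.34  0.39  2.2   1.84  0.36  2.38]
162 20 err 
[... 815 characters left out ...]
min 0.40 [-0.49  0.44  2.04  1.15  0.74  2.52]
190 -40 err 0.452 v 0.87 q5min 0.44 [0.03 0.37 2.21 4.45 0.44 0.76]
190 -30 err 0.353 v 0.74 q5min 0.32 [-0.02  0.33  2.21  4.45  0.32  0.58]
190 -20 err 0.260 v 0.63 q5min 0.18 [-0.09  0.31  2.21  4.19  0.18  0.65]
190 -10 err 0.177 v 0.66 q5min 0.11 [-0.18  0.31  2.22  3.01  0.11  1.62]
190 0 err 0.108 v 0.72 q5min 0.12 [-0.26  0.31  2.22  2.01  0.2   2.42]
190 10 err 0.059 v 1.72 q5min 0.11 [-0.34  0.33  2.2   1.69  0.35  2.54]
190 20 err 0.066 v 0.72 q5min 0.11 [-0.41  0.35  2.16  1.49  0.49  2.54]
190 30 err 0.097 v 0.55 q5min 0.26 [-0.46  0.38  2.11  1.31  0.62  2.54]
190 40 err 0.110 v 0.67 q5min 0.40 [-0.49  0.41  2.04  1.14  0.76  2.54]
```

```bash
sed -e 's/gz in .*:/gz in (165,170):/' -e 's/yaw in .*:/yaw in (-10,-5,0,5,25,30):/' -e 's/G-100\*z,0,12/G-np.array([85,0,0]),0,12/' -e 's/\[440,60,150\],yaw,10/[430,60,130],yaw,10/' -e 's/mq5=min(mq5,q\[4\])/mq5=min(mq5,q[4]); Q.append((e,q[3],q[4],q[5]))/' -e 's/q=q0.copy();P=/Q=[];q=q0.copy();P=/' p3.py > p4.py
sed -i '$a\    print("    ",np.array(Q)[[9,21,29,37,45,53]].tolist().__repr__()[:0], np.array(Q)[[9,21,29,33,37,41,45,49,53]].round(2).tolist())' p4.py; python3 p4.py
```

```text
165 -10 err 0.036 v 0.42 q5min 0.18 [-0.18  0.36  2.23  3.06  0.18  1.57]
      [[0.0, 3.9, 0.47, 1.19], [0.03, 4.45, 0.48, 0.82], [0.04, 4.45, 0.41, 0.71], [0.0, 4.45, 0.36, 0.64], [0.0, 4.29, 0.31, 0.71], [0.0, 4.07, 0.27, 0.84], [0.0, 3.79, 0.23, 1.02], [0.0, 3.46, 0.2, 1.27], [0.0, 3.06, 0.18, 1.57]]
165 -5 err 0.003 v 0.40 q5min 0.19 [-0.22  0.37  2.23  2.61  0.2   1.91]
      [[0.0, 3.66, 0.46, 1.29], [0.0, 4.41, 0.42, 0.76], [0.0, 4.45, 0.35, 0.62], [0.0, 4.28, 0.3, 0.71], [0.0, 4.04, 0.26, 0.86], [0.0, 3.75, 0.22, 1.05], [0.0, 3.39, 0.2, 1.31], [0.0, 3.0, 0.19, 1.62], [0.0, 2.61, 0.2, 1.91]]
165 0 err 0.000 v 0.40 q5min 0.20 [-0.26  0.37  2.23  2.27  0.24  2.15]
      [[0.0, 3.42, 0.45, 1.39], [0.0, 4.22, 0.37, 0.85], [0.0, 4.27, 0.29, 0.7], [0.0, 4.02, 0.25, 0.86], [0.0, 3.71, 0.22, 1.08], [0.0, 3.34, 0.2, 1.35], [0.0, 2.95, 0.2, 1.66], [0.0, 2.58, 0.21, 1.93], [0.0, 2.27, 0.24, 2.15]]
165 5 err 0.000 v 0.40 q5min 0.19 [-0.31  0.37  2.22  2.01  0.3   2.31]
      [[0.0, 3.16, 0.44, 1.5], [0.0, 3.98, 0.32, 0.97], [0.0, 4.0, 0.23, 0.87], [0.0, 3.68, 0.21, 1.1], [0.0, 3.29, 0.2,
[... 1821 characters left out ...]
 [0.0, 2.88, 0.19, 1.71], [0.0, 2.5, 0.21, 1.99], [0.0, 2.2, 0.25, 2.2], [0.0, 1.97, 0.29, 2.35]]
170 25 err 0.000 v 0.40 q5min 0.22 [-0.43  0.4   2.13  1.41  0.55  2.52]
      [[0.0, 2.21, 0.5, 1.88], [0.0, 2.63, 0.27, 1.85], [0.0, 2.29, 0.22, 2.16], [0.0, 2.07, 0.27, 2.28], [0.0, 1.9, 0.33, 2.36], [0.0, 1.75, 0.38, 2.42], [0.0, 1.62, 0.44, 2.46], [0.0, 1.51, 0.49, 2.5], [0.0, 1.41, 0.55, 2.52]]
170 30 err 0.000 v 0.46 q5min 0.28 [-0.46  0.42  2.11  1.32  0.61  2.52]
      [[0.0, 2.01, 0.53, 1.95], [0.0, 2.33, 0.3, 2.04], [0.0, 2.01, 0.28, 2.33], [0.0, 1.86, 0.33, 2.39], [0.0, 1.73, 0.39, 2.43], [0.0, 1.61, 0.45, 2.46], [0.0, 1.5, 0.5, 2.49], [0.0, 1.4, 0.56, 2.51], [0.0, 1.32, 0.61, 2.52]]
```

>>> play_rows([
  [-9, 6, 7],
  [-9, 6, 7],
  [-9, 6, 7],
  [-9, 6, 7],
  [-9, 7, 7],
  [-9, 7, 7],
  [-9, 7, 7],
  [-8, 7, 6],
], yaw=[0, 0, 0, 0, 0, 0, 0, 0])

```text
t: 28.95
ee_pos: [437.6, 61.1, 131.8]
orientation: [-0.098, 2.417, -0.021]
ft_force: [-0.7, 0.8, -0.3]
width: 88.0
grasp_force: 0.0
```

>>> play_rows([
  [5, 14, 2],
  [6, 14, 3],
  [6, 14, 2],
  [6, 14, 3],
  [6, 14, 3],
  [6, 14, 3],
  [6, 15, 3],
  [6, 15, 2],
], yaw=[0, 0, 0, 0, 0, 0, 0, 0])

```text
t: 29.62
ee_pos: [485.3, 175.9, 152.8]
orientation: [-0.098, 2.417, -0.02]
ft_force: [-0.1, -0.8, 0.3]
width: 87.7
grasp_force: 0.0
```

>>> play_rows([
  [0, 0, 0],
  [0, 0, 0],
], yaw=[0, 0])

```text
t: 29.78
ee_pos: [485.1, 175.4, 152.6]
orientation: [-0.099, 2.416, -0.02]
ft_force: [-0.6, 0.4, 0.6]
width: 87.8
grasp_force: 0.0
```

```bash
python3 s.py
```

```text
29.7833 [485.0555 175.4132 152.5505] [0.5131 0.3058 2.3481 4.2325 0.3617 0.8287] [-0.0991  2.4165 -0.0201]
[[-0.7469 -0.0661  0.6617]
 [-0.0771  0.9969  0.0125]
 [-0.6605 -0.0417 -0.7497]]
```

>>> play_rows([
  [10, 0, 0],
  [14, 0, 0],
  [14, 0, 0],
  [14, -1, 0],
  [12, 0, 0],
  [8, 0, 0],
  [4, 0, 0],
  [0, 0, 0],
], yaw=[0, 0, 0, 0, 0, 0, 0, 0])

```text
t: 30.45
ee_pos: [561.7, 173.3, 152.3]
orientation: [-0.096, 2.417, -0.022]
ft_force: [-0.3, -0.4, 0.5]
width: 87.4
grasp_force: 0.0
```

>>> play_rows([
  [0, 0, 0],
  [0, 0, 0],
  [0, 0, 0],
  [0, 0, 0],
  [0, 0, 0],
  [0, 0, 0],
  [0, 0, 0],
  [0, 0, 0],
], yaw=[0, 0, 0, 0, 0, 0, 0, 0], gripper=1)

```text
t: 31.12
ee_pos: [560.7, 173.7, 152.4]
orientation: [-0.098, 2.417, -0.021]
ft_force: [-0.0, 0.1, 0.2]
width: 38.1
grasp_force: 0.0
```

>>> play_rows([
  [0, 0, 0],
  [0, 0, 0],
  [0, 0, 0],
  [0, 0, 0],
  [0, 0, 0],
  [0, 0, 0],
  [0, 0, 0],
  [0, 0, 0],
], yaw=[0, 0, 0, 0, 0, 0, 0, 0])

```text
t: 31.78
ee_pos: [560.7, 173.7, 152.3]
orientation: [-0.098, 2.418, -0.021]
ft_force: [0.8, 0.8, -1.4]
width: 11.7
grasp_force: 29.8
```

>>> play_rows([
  [0.4, -5, 0],
  [0.7, -10, 0],
  [0.8, -11, 0],
  [0.8, -11, 0],
  [0.8, -11, 0],
  [0.8, -11, 0],
  [0.8, -11, 0],
  [0.8, -11, 0],
], yaw=[0, 0, 0, 0, 0, 0, 0, 0])

```text
t: 32.45
ee_pos: [566.4, 92.3, 152.2]
orientation: [-0.098, 2.418, -0.021]
ft_force: [0.4, 2.1, -0.8]
width: 11.5
grasp_force: 29.8
```

>>> play_rows([
  [0.8, -11, 0],
  [0.8, -11, 0],
  [0.8, -11, 0],
  [0.8, -11, 0],
  [0.8, -11, 0],
  [0.8, -11, 0],
  [0.8, -11, 0],
  [0.8, -11, 0],
], yaw=[0, 0, 0, 0, 0, 0, 0, 0])

```text
t: 33.12
ee_pos: [572.5, 4.2, 152.3]
orientation: [-0.098, 2.418, -0.021]
ft_force: [-1.9, 1.5, 1.8]
width: 11.3
grasp_force: 29.9
```

>>> play_rows([
  [0.8, -11, 0],
  [0.8, -11, 0],
  [0.8, -11, 0],
  [0.8, -11, 0],
  [0.7, -10, 0],
  [0.4, -6, 0],
  [0, 0, 0],
], yaw=[0, 0, 0, 0, 0, 0, 0])

```text
t: 33.7
ee_pos: [576.8, -56.5, 152.3]
orientation: [-0.096, 2.418, -0.022]
ft_force: [-4.2, -0.9, 2.1]
width: 11.6
grasp_force: 29.9
```

```bash
python3 s.py; python3 - <<'E'
from h import *
im=viewer.get_image("scene")
cv2.imwrite("pics/s6.png",cv2.resize(im["pixels"][150:290,270:400,::-1],None,fx=4,fy=4))
E
```

```text
33.7 [576.8117 -56.4518 152.2697] [-0.1905  0.3532  2.2502  2.4717  0.2196  2.0095] [-0.096   2.4178 -0.022 ]
[[-0.7479 -0.0634  0.6608]
 [-0.0754  0.9971  0.0103]
 [-0.6595 -0.0421 -0.7505]]
```

View pics/s6.png

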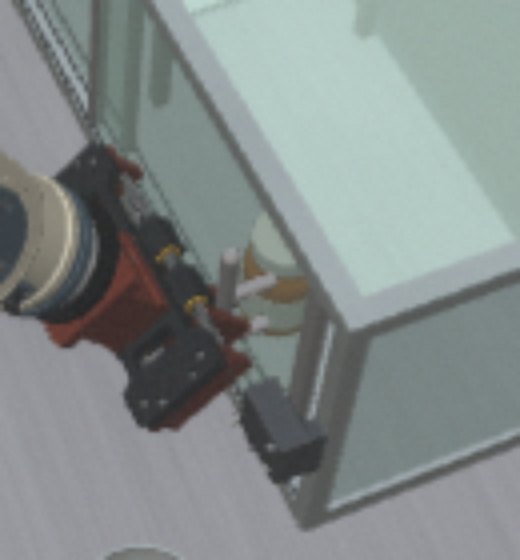

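The door is nearly shut: stile at crop (305,345), jamb at (335,400), and the fingers are above the latch. I'm pressing on slowly.

>>> play_rows([
  [0, -4, 0],
  [0, -4, 0],
  [0, -3, 0],
  [0, 0, 0],
], yaw=[0, 0, 0, 0])

```text
t: 34.08
ee_pos: [577.4, -66.5, 152.3]
orientation: [-0.098, 2.417, -0.021]
ft_force: [1.5, -1.2, -0.8]
width: 11.9
grasp_force: 29.8
```

>>> play_rows([
  [0, -3, 0],
  [0, -2, 0],
  [0, 0, 0],
], yaw=[0, 0, 0])

```text
t: 34.33
ee_pos: [577.8, -71.1, 152.3]
orientation: [-0.099, 2.417, -0.021]
ft_force: [5.9, 1.1, -6.0]
width: 11.7
grasp_force: 29.7
```

>>> play_rows([
  [0.3, -2, 0],
  [0.3, -2, 0],
  [0, 0, 0],
], yaw=[0, 0, 0])

```text
t: 34.58
ee_pos: [578.0, -74.3, 152.3]
orientation: [-0.101, 2.416, -0.019]
ft_force: [3.8, 6.1, -3.5]
width: 12.0
grasp_force: 29.8
```

>>> play_rows([
  [0.2, -2, 0],
  [0.2, -2, 0],
  [0, 0, 0],
], yaw=[0, 0, 0])

```text
t: 34.83
ee_pos: [578.3, -78.6, 152.3]
orientation: [-0.1, 2.417, -0.02]
ft_force: [1.1, 4.2, -2.5]
width: 11.3
grasp_force: 29.8
```

>>> play_rows([
  [0.2, -2, 0],
  [0.2, -2, 0],
  [0, 0, 0],
], yaw=[0, 0, 0])

```text
t: 35.08
ee_pos: [578.7, -83.9, 152.3]
orientation: [-0.097, 2.418, -0.022]
ft_force: [1.1, -0.1, -2.4]
width: 11.8
grasp_force: 29.8
```

>>> play_rows([
  [0.2, -2, 0],
  [0.1, -1, 0],
  [0, 0, 0],
], yaw=[0, 0, 0])

```text
t: 35.33
ee_pos: [578.9, -86.8, 152.3]
orientation: [-0.097, 2.418, -0.022]
ft_force: [0.2, -0.7, -0.5]
width: 11.4
grasp_force: 29.8
```

>>> play_rows([
  [0.1, -1, 0],
  [0.1, -1, 0],
  [0, 0, 0],
], yaw=[0, 0, 0])

```text
t: 35.58
ee_pos: [578.9, -86.9, 152.3]
orientation: [-0.101, 2.416, -0.019]
ft_force: [-0.9, 9.1, -0.1]
width: 11.4
grasp_force: 29.8
```

The force rose over the bolt, dropped at the snap, and a hard stop now holds at y = -86.9. I'm tugging back through the play.

>>> play_rows([
  [0, 1, 0],
  [0, 1, 0],
  [0, 0, 0],
  [0, 0, 0],
], yaw=[0, 0, 0, 0])

```text
t: 35.92
ee_pos: [578.9, -86.4, 152.3]
orientation: [-0.098, 2.418, -0.022]
ft_force: [-3.6, 1.0, 2.2]
width: 11.8
grasp_force: 29.9
```

>>> play_rows([
  [-0.1, 1, 0],
  [-0.1, 1, 0],
  [0, 0, 0],
  [0, 0, 0],
], yaw=[0, 0, 0, 0])

```text
t: 36.25
ee_pos: [578.7, -84.4, 152.3]
orientation: [-0.097, 2.418, -0.022]
ft_force: [-4.8, -1.3, 2.8]
width: 11.6
grasp_force: 29.9
```

>>> play_rows([
  [-0.1, 1, 0],
  [0, 0, 0],
  [0, 0, 0],
], yaw=[0, 0, 0])

```text
t: 36.5
ee_pos: [578.7, -83.6, 152.3]
orientation: [-0.097, 2.418, -0.022]
ft_force: [-4.8, -2.7, 3.2]
width: 11.4
grasp_force: 29.9
```

>>> play_rows([
  [-0.1, 0.7, 0],
  [0, 0, 0],
  [0, 0, 0],
], yaw=[0, 0, 0])

```text
t: 36.75
ee_pos: [578.7, -83.5, 152.3]
orientation: [-0.096, 2.418, -0.023]
ft_force: [-4.1, -4.8, 2.6]
width: 11.4
grasp_force: 29.9
```

>>> play_rows([
  [-0.1, 0.7, 0],
  [0, 0, 0],
  [0, 0, 0],
], yaw=[0, 0, 0])

```text
t: 37.0
ee_pos: [578.7, -83.3, 152.3]
orientation: [-0.095, 2.419, -0.024]
ft_force: [-3.9, -7.9, 1.2]
width: 11.5
grasp_force: 29.9
```

>>> play_rows([
  [0, 0.8, 0],
  [0, 0, 0],
  [0, 0, 0],
], yaw=[0, 0, 0])

```text
t: 37.25
ee_pos: [578.7, -83.2, 152.3]
orientation: [-0.094, 2.419, -0.025]
ft_force: [-4.6, -11.5, 2.2]
width: 11.8
grasp_force: 30.0
```

>>> play_rows([
  [0, -1.5, 0],
  [0, -2, 0],
  [0, 0, 0],
  [0, 0, 0],
], yaw=[0, 0, 0, 0])

```text
t: 37.58
ee_pos: [578.8, -84.7, 152.3]
orientation: [-0.098, 2.417, -0.021]
ft_force: [-1.7, -0.4, -0.3]
width: 11.6
grasp_force: 29.9
```

It held against 11.5 N with about 3 mm of play. I'm releasing the bar and backing off.

>>> play_rows([
  [0, 0, 0],
  [0, 0, 0],
  [0, 0, 0],
  [0, 0, 0],
  [0, 0, 0],
], yaw=[0, 0, 0, 0, 0], gripper=0)

```text
t: 38.0
ee_pos: [579.0, -84.5, 152.5]
orientation: [-0.099, 2.417, -0.021]
ft_force: [0.5, -0.5, 0.6]
width: 41.4
grasp_force: 0.0
```

>>> play_rows([
  [-8, 0, 0],
  [-14, 0, 0],
  [-14, 0, 0],
  [-14, 0, 0],
  [-14, 0, 0],
  [-10, 0, 0],
  [0, 0, 0],
  [0, 0, 0],
], yaw=[0, 0, 0, 0, 0, 0, 0, 0])

```text
t: 38.67
ee_pos: [504.6, -84.8, 152.6]
orientation: [-0.097, 2.417, -0.022]
ft_force: [0.6, 0.0, -0.2]
width: 87.6
grasp_force: 0.0
```

```bash
python3 s.py; python3 - <<'E'
from h import *
im=viewer.get_image("scene")
cv2.imwrite("pics/s7.png",cv2.resize(im["pixels"][100:300,200:420,::-1],None,fx=2.9,fy=2.9))
x=np.array([.9976,.0698]);y=np.array([-.0698,.9976]); P=cloud(im); R=P[:,:2]-[712,195]; cx,cy=R@x,R@y
with np.errstate(invalid='ignore'): m=(cx<-150)&(cx>-175)&(P[:,2]>150)&(P[:,2]<238)&(cy>-330)&(cy<-230)
print(m.sum(),np.percentile(cy[m],[5,50,95])+166 if m.any() else 0)
E
```

```text
38.6667 [504.6078 -84.8272 152.5505] [-0.3243  0.2901  2.3799  2.3412  0.3132  2.0224] [-0.0973  2.4171 -0.0216]
[[-0.7473 -0.0644  0.6613]
 [-0.0762  0.997   0.011 ]
 [-0.6601 -0.0422 -0.75  ]]
110 [-108.85625843 -105.49137342  -99.42510422]
```

View pics/s7.png

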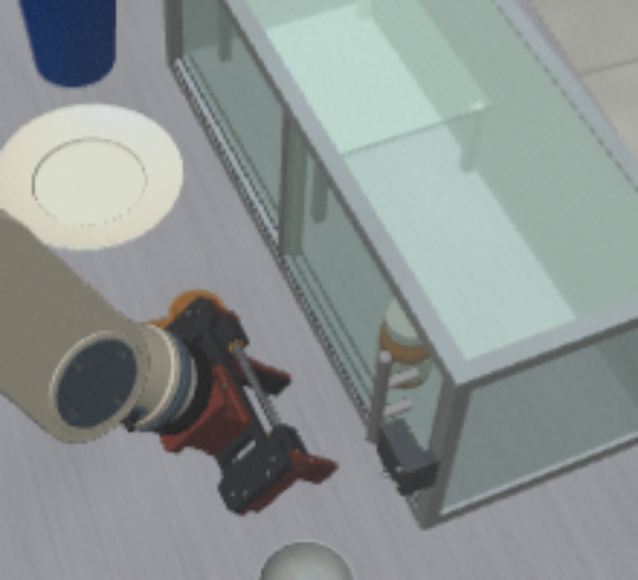

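The door is shut, with the pull next to the latch at crop (383,400) and bay y ≈ -0.105. The jar stands upright behind it at (405,340), and the gripper is clear.

```bash
python3 -c "
from workcell import ticket
print(ticket.close_job())"
```

```text
the job is handed in; nothing more can be done
None
```

The jar stands upright in the cabinet, the door is shut and latched (it held an 11.5 N tug), and the job is handed in; no verdict came back, and one joint read up to 0.005 rad past its stated limit (0.085 against 0.09) during the move.

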